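# Start the arm-clamp bolt square with the key driver

## Robot

A 6-joint arm with a two-finger parallel gripper is mounted at the origin on the work surface. World frame = base frame: x ahead of the robot, y to its left, z up, the work surface at z = 0. Lengths are in m, angles in rad, forces in N, time in s.
With the tool pointing down it reaches from about 0.3 to 0.85 m from the base axis. Payload 4.2 kg.
Tool frame: the origin (TCP) lies midway between the tips of the shut fingers; the grasp point (between the pads) lies 19 mm behind it; z points along the fingers, y is the direction in which the jaws open and shut (so a half turn about z gives the same grasp; the last joint's range is limited). The gripper opens to 91 mm and grips with 3 to 60 N. Pads are 32 mm wide; open, the fingers measure 118 mm over their backs; the gripper's body (76 mm by 178 mm) begins 60 mm behind the grasp point.
Start: joints at [1.284, 0.32, 1.565, -0, 1.257, -0.02], TCP at [0.152, 0.555, 0.214] pointing down, gripper open.
Joint ranges: [-3.11, 3.11], [-0.84, 2.01], [0.21, 2.61], [-1.34, 4.49], [0.05, 2.63], [-2.56, 2.56]. Speed limits (rad/s): [2.57, 2.57, 3.14, 3.14, 3.14, 3.14].

## Interface

Orientations are given as a 3x3 rotation matrix whose columns are the frame's x, y, z axes.
In Python, from plant import observe, viewer, job_done gives the robot as it stands.
- The arm moves only by the tool arm_command, never from a script. Its argument "targets" is a list of rows, each a list of 7 numbers: the shift along the tool's x, y, z in mm, then the turn, a rotation vector about the tool's x, y, z in degrees, then the opening, from 0 (shut) to 1 (fully open). A call has 1 to 20 rows; each row is the pose to reach, as a shift and turn from the pose commanded when the call began, along the tool's axes at that moment; what a row does not reach only later rows make up. A row lasts 1/10 s, in which the tool goes at most 50 mm and 8.59 degrees, less where a joint would pass 70% of its speed; a pose out of reach is approached as far as the arm can. A call with a gripper value outside its range is refused whole. The fingers move at their own pace and stop on an object; "newtons" is the grip in N (left out, the last holds). Time passes only in rows, so rows that repeat a pose let the fingers close. It gives the time, the measured TCP pose, the force and the opening at its end, in the units of the state.
- observe(): the state, without advancing time (a new reading comes with each control period).
- viewer.grab_frame(name): name is "scene" or "top" or "wrist"; returns (picture, depth): 400x640x3 uint8, red, green, blue; 400x640 float32, m along the optical axis (not along the pixel's ray), 0 where there is no reading.
- viewer.calibration(name): a dict with "camera_matrix" (3x3 intrinsics, pixels), "dist" ([k1, k2, p1, p2, k3] as OpenCV has them; the pictures are not rectified), "pose" (4x4, takes a point from camera to world coordinates). Camera axes: x right, y down, z forward; pixel columns grow to the right and rows downward; lengths in m; the calibration is good to about 2 mm. A picture is of the moment at which its call begins: read the wrist's pose just before it. calibration takes no time and is no camera call; for the wrist camera it gives the pose at the moment of the call.
- job_done(): hands the job in, once; it reports no verdict.
The state is a dict: "t": time; "joints": joint angles; "joint_vel": joint speeds; "joint_efforts": joint torques, N m; "tcp_pos": TCP position; "orientation": TCP orientation; "force": force on the tool from outside, world axes, zero at the start; "torque": the same for the moment, N m; "finger_gap": opening from 0.0 (shut) to 1.0 (fully open).
Only numpy, scipy, OpenCV 4.12 (cv2) and the standard library are available. Lean on these libraries where they do the work, as an engineer would, in place of code of your own. Each camera call takes 0.05 s, during which the arm holds its last target.

## Task

Take the yellow-handled key driver from its stand and start the red bolt of the arm-clamp jig: set the driver upright on the bolt, feel for the square socket by turning anticlockwise with a light push until the key drops in, push gently until the collar lies flat on the bolt head and stands the leaning bolt up straight, and only then turn it clockwise (from above) a quarter turn, keeping the light push on. The bolt must be upright whenever it turns, never be pressed or jammed hard (stay under about 4 kg) or touched by the gripper, and must be left upright; then put the driver back upright in its stand, let go, and leave everything else where it lies.

Things in the scene. Friction and masses are not known exactly. Their poses are not given: they have to be found in the camera images.
- jig: Jig fixed to the table, origin under its centre: aluminium plate 150 x 120 x 12 mm. A grey lug (50 x 60 mm, top 36 mm above the table, centred 40 mm along -x) carries the bolt; 40 mm along +x a black drone-arm tube, 22 mm thick, lies along y in two clamps (top 50 mm above the table); at its +y end, 115 mm out, sits a small copper motor (top 63 mm).
- bolt_hole (a point): Centre of the bolt's hole on top of the lug, 36 mm above the table; z up is the axis of the upright bolt; x, y are the jig's (they do not show the socket's yaw). At the start the bolt leans from here by 5 to 8.5 degrees in a random direction. It stays where pushed (friction 0.03 N m); a flat push of 6 to 12 N by the driver's collar stands it up. It gives on a spring washer: 5 N per mm, 3 mm at most.
- socket_mouth (a point): Fixed point 24 mm above bolt_hole (60 mm above the table). The middle of the upright bolt's top stands on this axis, 0 to 6 mm above this point (random, unmeasured); leaning, up to 4 mm beside it. The head is red, 30 x 30 x 20 mm, with a square socket 11.8 mm wide, 18 mm deep, chamfer 1.5 mm, in its top. The socket's yaw is random and not measured; x, y here are the jig's.
- bolt_turn (a joint): Turn of the bolt in rad: 0 at the start, grows clockwise seen from above (1.57 is a quarter turn); stops at 0 (so it cannot turn anticlockwise from the start) and at 2.4. Friction about 0.04 N m.
- lean_a (a joint): Lean of the bolt in rad about a level axis of unmeasured direction; 0 is upright. 0.09 to 0.12 at the start.
- lean_b (a joint): Lean of the bolt in rad about the level axis at right angles to that of lean_a; 0 is upright. -0.09 to 0.09 at the start.
- driver_handle (a point): Centre of the driver's yellow square handle, 26 x 26 mm, reaching 30 mm below and 30 mm above this point; z up along the driver's axis, x and y normal to the flats. Loose, 0.14 kg (+-25 %). It stands upright in the stand, this point 100 mm above the table; with the key home in the upright, unpressed bolt it is 120 to 126 mm above the table. Below the handle a steel shank, 14 mm thick, 25 mm long.
- driver_collar (a point): Centre of the flat underside of the driver's steel collar (29 mm across, 5 mm thick), 60 mm below the handle's centre on the driver's axis; z up along the axis. Below it is the square key, 10.6 mm wide, 11 mm long, its flats parallel to the handle's. Key home: the collar lies on the bolt's head.
- driver_tip (a point): Tip of the driver, 77 mm below the handle's centre: a round cone nose 6 mm long, 3 mm thick at the tip, 10.6 mm at the key. The nose enters the socket at any yaw; then the key's corners rest on the head (collar 11 mm above it) until key and socket agree in yaw within about 6 degrees, which happens every quarter turn; pushed lightly, the key then drops in.
- stand_top (a point): Centre of the top of the driver's stand: dark wooden block 70 x 70 mm, 40 mm tall, on a 90 x 90 x 6 mm steel foot, fixed to the table. In its top a square hole 16 mm wide, 24 mm deep, chamfer 2 mm: the key hangs in it and the collar rests on this face.
There are look-alikes about, which are no part of the job. There is more than one size of the part that bears driver_handle; the job needs the smallest.

How it is judged:
By the outcome, as a careful person would: the job done as asked, in the order asked, and still so for the second after the job is handed in, with the robot touching nothing.
It also fails if it takes over 67 s, if anything falls off the work surface, if the arm or the gripper's body presses on something with over 40 N, if the wrist force passes 120 N, or if a joint passes its speed limit or range.

## Working session

There is one attempt and no reset: what is moved stays moved. The work goes in short steps, Python scripts to look and compute and a tool call to move; the robot and the scene stay as the last step left them, time stands still between calls to the robot, and variables do not carry over. Pictures are saved under pics/ and viewed, and the job is handed in when it is done.

Besides the shell and the picture viewer there is one more tool, called after ">>>" by a JSON object that holds its "method" and its "body". arm_command: Moves the arm, as the interface text tells. Its arguments: {"type":"object","properties":{"targets":{"type":"array"},"newtons":{"type":"number"}},"required":["targets"]}

```bash
ls; mkdir -p pics; cat > h.py <<'E'
import numpy as np, cv2
from plant import observe, viewer, job_done
def grab(n):
    c=viewer.calibration(n); p,d=viewer.grab_frame(n); 
    return p,d,c
def ray(c,uv):
    uv=np.array(uv,float).reshape(-1,1,2)
    n=cv2.undistortPoints(uv,np.array(c["camera_matrix"]),np.array(c["dist"])).reshape(-1,2)
    d=np.c_[n,np.ones(len(n))]
    P=np.array(c["pose"]); return P[:3,3], d@P[:3,:3].T
def onplane(c,uv,z):
    o,d=ray(c,uv); return o+d*((z-o[2])/d[:,2])[:,None]
def save(n,p): cv2.imwrite("pics/"+n,cv2.cvtColor(p,cv2.COLOR_RGB2BGR))
def project(c,X):
    P=np.linalg.inv(np.array(c["pose"])); r,_=cv2.Rodrigues(P[:3,:3])
    return cv2.projectPoints(np.array(X,float).reshape(-1,3),r,P[:3,3],np.array(c["camera_matrix"]),np.array(c["dist"]))[0].reshape(-1,2)
E
python3 - <<'E'
from h import *
import pickle
s=observe(); print({k:np.round(v,3) for k,v in s.items()})
for n in("scene","top","wrist"):
    p,d,c=grab(n); save(n+"0.png",p); pickle.dump((p,d,c),open(n+"0.pkl","wb")); print(n,np.round(c["pose"],3).tolist(),np.round(c["camera_matrix"],1).tolist())
E
```

```text
pics
{'t': np.float64(0.0), 'joints': array([ 1.284,  0.32 ,  1.566, -0.   ,  1.257, -0.02 ]), 'joint_vel': array([-0.001,  0.   , -0.   , -0.   , -0.   ,  0.001]), 'joint_efforts': array([-1.0000e-03, -4.1246e+01, -2.3197e+01,  7.3000e-02,  4.6000e-02,
       -0.0000e+00]), 'tcp_pos': array([0.151, 0.554, 0.213]), 'orientation': array([[-0.965,  0.264, -0.   ],
       [ 0.264,  0.965, -0.002],
       [-0.   , -0.002, -1.   ]]), 'force': array([0.013, 0.925, 0.548]), 'torque': array([-0.027,  0.027,  0.042]), 'finger_gap': np.float64(1.0)}
scene [[0.211, 0.799, -0.563, 1.044], [0.977, -0.181, 0.108, -0.114], [-0.015, -0.573, -0.819, 0.826], [0.0, 0.0, 0.0, 1.0]] [[420.6, 0.0, 317.1], [0.0, 420.6, 202.9], [0.0, 0.0, 1.0]]
top [[-0.001, -0.984, 0.177, 0.436], [-1.0, 0.0, -0.003, -0.018], [0.003, -0.177, -0.984, 0.908], [0.0, 0.0, 0.0, 1.0]] [[496.1, 0.0, 322.3], [0.0, 496.1, 203.9], [0.0, 0.0, 1.0]]
wrist [[0.264, 0.934, 0.24, 0.085], [0.965, -0.255, -0.069, 0.574], [-0.003, 0.25, -0.968, 0.385], [0.0, 0.0, 0.0, 1.0]] [[334.5, 0.0, 320.1], [0.0, 334.5, 195.8], [0.0, 0.0, 1.0]]
```

View pics/scene0.png

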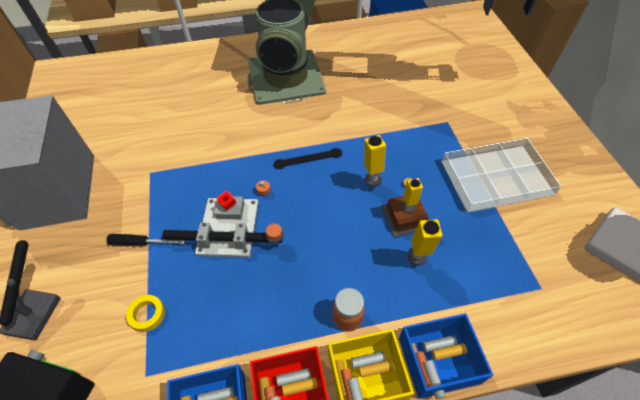

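View pics/top0.png

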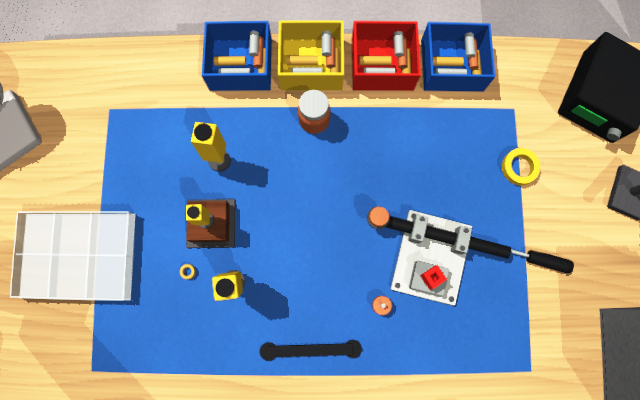

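View pics/wrist0.png

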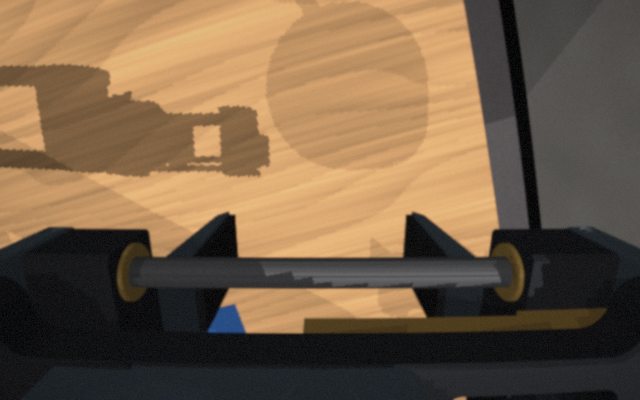

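```bash
python3 - <<'E'
from h import *
import pickle
p,d,c=pickle.load(open("top0.pkl","rb")); ps,ds,cs=pickle.load(open("scene0.pkl","rb"))
z=lambda im,x,y,w,h,k:cv2.resize(im[y:y+h,x:x+w],None,fx=k,fy=k,interpolation=cv2.INTER_CUBIC)
save("c1.png",np.hstack([z(p,170,180,80,80,5),z(p,390,200,80,80,5)][:2]))
save("c2.png",np.hstack([z(ps,370,160,80,80,5),z(ps,190,175,80,80,5)]))
def yel(p):
    h=cv2.cvtColor(p,cv2.COLOR_RGB2HSV); return cv2.inRange(h,(20,150,90),(35,255,255))
for nm,pp,dd,cc in(("top",p,d,c),("scene",ps,ds,cs)):
    n,l,st,ce=cv2.connectedComponentsWithStats(yel(pp))
    for i in range(1,n):
        if st[i,4]>40: print(nm,st[i],ce[i].round(1), np.median(dd[l==i]))
E
```

```text
top [ 277   21   68   69 3752] [308.5  54.9] 0.93925154
top [218  57  27   6 158] [230.9  59.4] 0.93555295
top [363  56  28   7 181] [376.3  59.1] 0.93612427
top [437  57  26   7 150] [449.1  59.8] 0.93680465
top [191 122  35  41 798] [209.8 144.6] 0.80675113
top [502 148  38  37 801] [521.  166.3] 0.91796684
top [186 204  24  21 321] [198.6 215.2] 0.7909307
top [181 265  13  14  78] [187.2 271.2] 0.88749486
top [213 271  29  29 445] [228.7 284.4] 0.7478556
scene [365 138  21  37 567] [374.2 156.8] 0.93240845
scene [403 179  20  27 332] [411.5 192.7] 0.8910147
scene [412 219  30  37 667] [424.8 239. ] 0.8023418
scene [125 295  39  37 834] [143.9 312.9] 0.84402287
scene [ 328  329   87   71 4030] [372.1 366.4] 0.7680038
scene [433 344  34  15 300] [449.2 351.2] 0.7732128
scene [260 378   9  22 100] [263.4 386.2] 0.75938284
scene [283 378  33  17 313] [299.1 385.9] 0.7430092
```

View pics/c1.png

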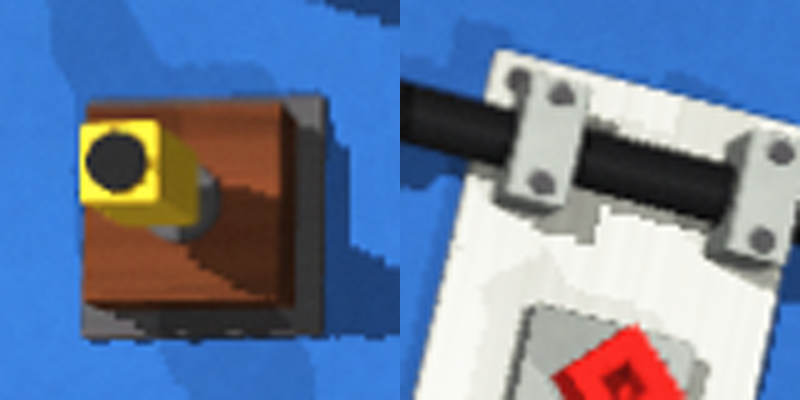

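View pics/c2.png

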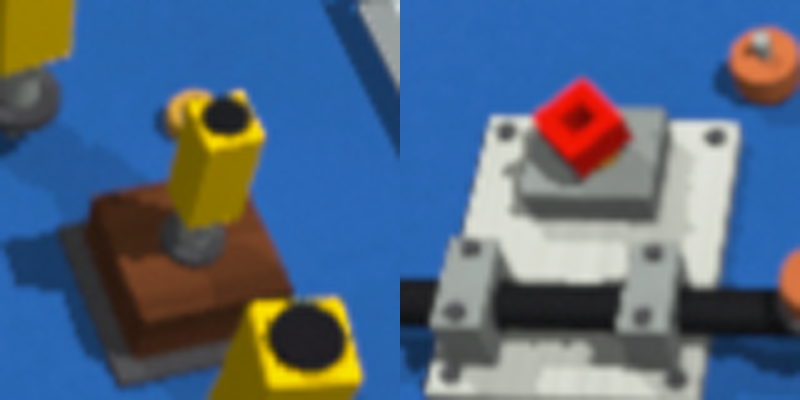

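```bash
python3 - <<'E'
from h import *
import pickle
p,d,c=pickle.load(open("top0.pkl","rb")); ps,ds,cs=pickle.load(open("scene0.pkl","rb"))
def pt(dd,cc,u,v):
    o,r=ray(cc,[[u,v]]); return o+r[0]*dd[v,u]
for n,u,v in(("big1",204,131),("big2",226,287),("small",193,212),("stand",220,230),("mini",380,216),("bolthead",437,270),("tray",20,215)): print(n,pt(d,c,u,v).round(4))
for n,u,v in(("big1",375,141),("big2",431,227),("small",414,183),("bolt",228,203)): print("s",n,pt(ds,cs,u,v).round(4))
t=np.array([[81,122],[158,118],[162,203],[83,208]])/5+[170,180]-.5
w=onplane(c,t,.130); print("handle",w.round(4).tolist(),w.mean(0).round(4)); e=w[1]-w[0]; print(np.degrees(np.arctan2(e[1],e[0])), [np.linalg.norm(w[i]-w[i-1]).round(4) for i in range(4)])
t=np.array([[205,93],[266,131],[246,157]])/5
st=np.array([[186,102],[238-170+0,0]])
# jig plate & bolt enlarged
z=cv2.resize(p[195:325,380:510],None,fx=6,fy=6,interpolation=cv2.INTER_CUBIC)[:600]; save("jig.png",z)
z=cv2.resize(ps[170:270,180:300],None,fx=6,fy=6,interpolation=cv2.INTER_CUBIC); save("jigs.png",z)
E
```

```text
big1 [0.6895 0.168  0.1557]
big2 [0.4442 0.1247 0.1541]
small [0.5621 0.1851 0.1337]
stand [0.5454 0.1603 0.0379]
mini [ 0.5671 -0.121   0.0598]
bolthead [ 0.4734 -0.2166  0.0625]
tray [0.5731 0.5463 0.0285]
s big1 [0.452  0.1309 0.1564]
s big2 [0.6834 0.1695 0.1558]
s small [0.5638 0.1831 0.1345]
s bolt [ 0.473  -0.2064  0.0591]
handle [[0.5759, 0.1986, 0.13], [0.5772, 0.1735, 0.13], [0.5497, 0.1711, 0.13], [0.548, 0.1966, 0.13]] [0.5627 0.185  0.13  ]
-87.03566872123379 [np.float64(0.028), np.float64(0.0251), np.float64(0.0276), np.float64(0.0256)]
```

View pics/jig.png

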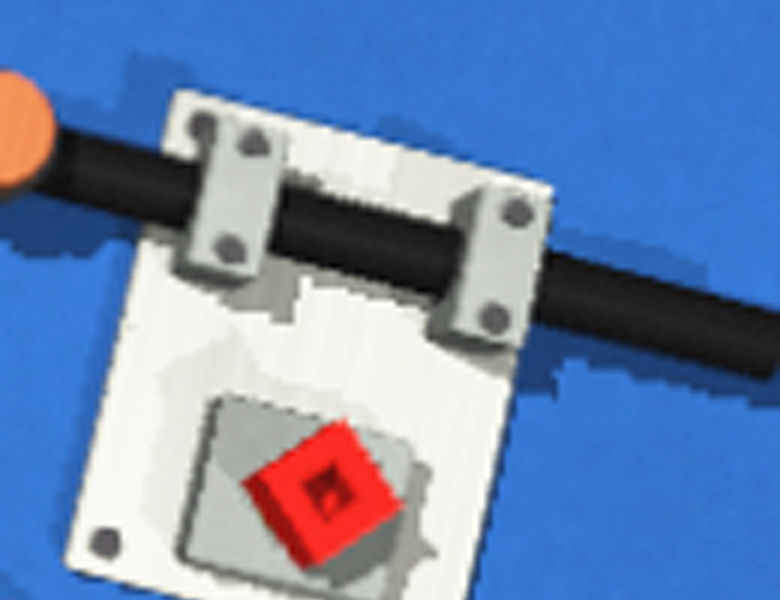

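View pics/jigs.png

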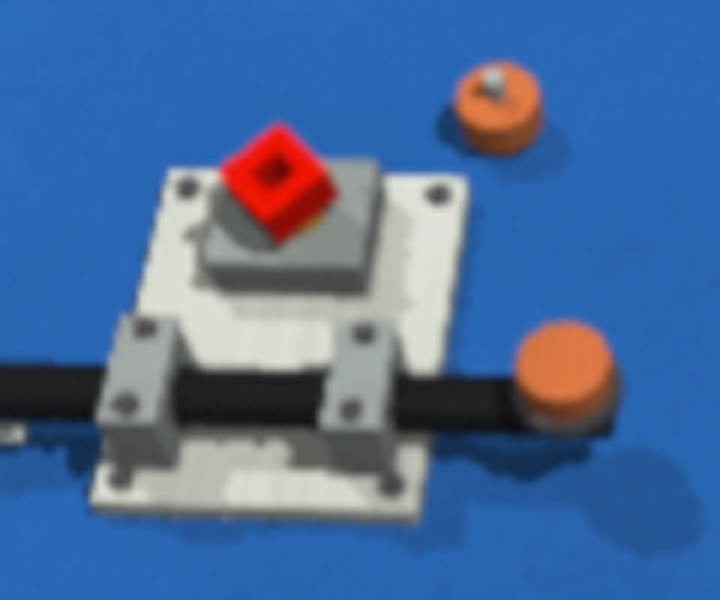

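```bash
cat >> h.py <<'E'
from scipy.spatial.transform import Rotation as Ro
def Rdown(yaw_y):
    a=np.radians(yaw_y); y=np.array([np.cos(a),np.sin(a),0]); z=np.array([0,0,-1.]); return np.c_[np.cross(y,z),y,z]
def delta(pos,yaw_y,s=None):
    s=s or observe(); R=np.array(s["orientation"]); t=R.T@(np.array(pos)-s["tcp_pos"]); rv=Ro.from_matrix(R.T@Rdown(yaw_y)).as_rotvec(degrees=True)
    print("shift mm",(t*1000).round(1),"turn",rv.round(1)); return t*1000,rv
def st():
    s=observe(); R=np.array(s["orientation"]); print("t",round(float(s["t"]),2),"tcp",(np.array(s["tcp_pos"])*1000).round(1),"yaw_y",np.degrees(np.arctan2(R[1,1],R[0,1])).round(2),"z",R[:,2].round(4),"F",np.round(s["force"],2),"T",np.round(s["torque"],3),"gap",round(float(s["finger_gap"]),3),"q6",round(float(s["joints"][5]),2))
    return s
E
python3 - <<'E'
from h import *
for i in range(1): s=st()
delta([.563,.185,.25],93.5)
E
```

```text
t 0.15 tcp [151.5 554.3 213.3] yaw_y 74.71 z [-4.0e-04 -1.2e-03 -1.0e+00] F [-0.54 -0.61  0.25] T [-0.005  0.043  0.005] gap 0.999 q6 -0.02
shift mm [-494.3 -247.8  -36.4] turn [ -0.1  -0.  -18.8]
```

>>> {"method": "arm_command", "body": {"targets": [[-494,-248,-36,0,0,-18.8,1],[-494,-248,-36,0,0,-18.8,1],[-494,-248,-36,0,0,-18.8,1],[-494,-248,-36,0,0,-18.8,1],[-494,-248,-36,0,0,-18.8,1],[-494,-248,-36,0,0,-18.8,1],[-494,-248,-36,0,0,-18.8,1],[-494,-248,-36,0,0,-18.8,1],[-494,-248,-36,0,0,-18.8,1],[-494,-248,-36,0,0,-18.8,1],[-494,-248,-36,0,0,-18.8,1],[-494,-248,-36,0,0,-18.8,1],[-494,-248,-36,0,0,-18.8,1],[-494,-248,-36,0,0,-18.8,1],[-494,-248,-36,0,0,-18.8,1],[-494,-248,-36,0,0,-18.8,1]]}}

```text
t: 1.75
tcp_pos: [0.5617, 0.1864, 0.2501]
orientation: [[-0.998, -0.063, -0.0], [-0.063, 0.998, 0.0], [0.0, 0.0, -1.0]]
force: [-0.4, -0.1, 1.1]
finger_gap: 1.001
```

```bash
python3 - <<'E'
from h import *
import pickle
s=st()
p,d,c=grab("wrist"); save("w1.png",p); pickle.dump((p,d,c),open("w1.pkl","wb"))
E
```

```text
t 1.75 tcp [561.7 186.4 250.1] yaw_y 93.63 z [-1.e-04  3.e-04 -1.e+00] F [-0.42 -0.11  1.06] T [-0.048 -0.016  0.008] gap 1.001 q6 -1.33
```

View pics/w1.png

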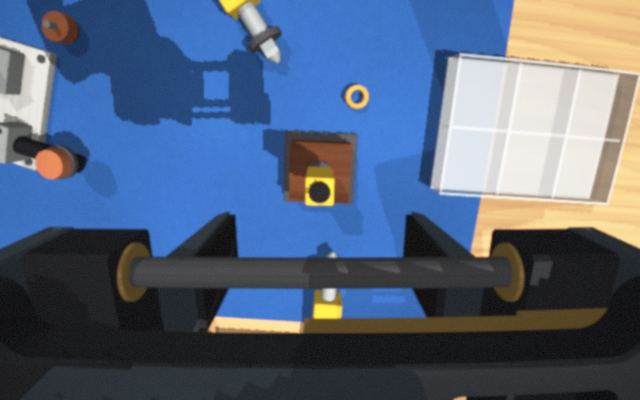

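```bash
python3 - <<'E'
from h import *
import pickle
p,d,c=pickle.load(open("w1.pkl","rb"))
x0,y0=275,120
save("w1c.png",cv2.resize(p[y0:y0+90,x0:x0+95],None,fx=6,fy=6,interpolation=cv2.INTER_CUBIC))
hs=cv2.cvtColor(p,cv2.COLOR_RGB2HSV)
m=((hs[...,2]<60)).astype(np.uint8); m[:175]=0;m[207:]=0;m[:,:305]=0;m[:,334:]=0
n,l,stt,ce=cv2.connectedComponentsWithStats(m)
for i in range(1,n):
  if stt[i,4]>50: print(stt[i],ce[i],onplane(c,[ce[i]],.130).round(4))
E
```

```text
[310 183  19  18 261] [318.8045977  191.67816092] [[0.5636 0.1859 0.13  ]]
```

View pics/w1c.png

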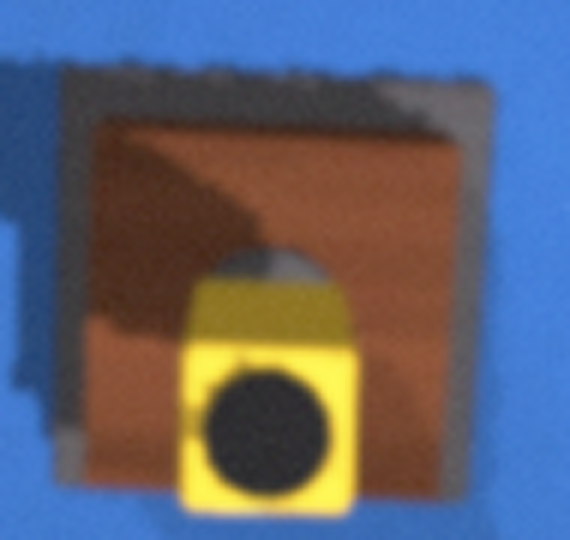

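```bash
python3 - <<'E'
from h import *
import pickle
p,d,c=pickle.load(open("w1.pkl","rb"))
t=np.array([(182,513),(355,517),(357,345),(185,343)])/6+[275,120]-.4
w=onplane(c,t,.130); print(w.round(4).tolist(),w.mean(0))
for a,b in((0,1),(3,2),(0,3),(1,2)):
  e=w[b]-w[a]; print(np.degrees(np.arctan2(e[1],e[0]))%90,np.linalg.norm(e))
t=np.array([(92,120),(460,145),(440,498),(82,487)])/6+[275,120]-.4
w=onplane(c,t,.04); print(w.round(4).tolist(),w.mean(0))
for a,b in((0,1),(3,2),(0,3),(1,2)):
  e=w[b]-w[a]; print(np.degrees(np.arctan2(e[1],e[0]))%90,np.linalg.norm(e))
delta([.5635,.1857,.088],92.5)
E
```

```text
[[0.577, 0.1741, 0.13], [0.5759, 0.2003, 0.13], [0.5494, 0.1987, 0.13], [0.5507, 0.1732, 0.13]] [0.56326565 0.18656499 0.13      ]
2.26000800591666 0.026222128565583553
2.9542883498475874 0.0255052555515109
2.006150964154614 0.026222416201073108
3.561057808169352 0.026538052312160398
[[0.527, 0.1504, 0.04], [0.5273, 0.2202, 0.04], [0.5967, 0.2222, 0.04], [0.5989, 0.1514, 0.04]] [0.56248185 0.18604496 0.04      ]
89.7656139352232 0.06977707980347343
1.8120372030939507 0.0708014628204449
0.8007388460334581 0.07194423591123886
1.6462762793546226 0.06944163424631966
shift mm [ -1.6  -0.8 162.2] turn [0.  0.  1.1]
```

>>> {"method": "arm_command", "body": {"targets": [[-1.6,-0.7,50,0,0,1,1],[-1.6,-0.7,90,0,0,1,1],[-1.6,-0.7,120,0,0,1,1],[-1.6,-0.7,145,0,0,1,1],[-1.6,-0.7,162,0,0,1,1],[-1.6,-0.7,162,0,0,1,1],[-1.6,-0.7,162,0,0,1,1]]}}

```text
t: 2.5
tcp_pos: [0.5644, 0.1852, 0.0885]
orientation: [[-0.999, -0.045, 0.0], [-0.045, 0.999, 0.0], [-0.0, 0.0, -1.0]]
force: [0.4, -0.5, -0.6]
finger_gap: 1.0
```

```bash
python3 - <<'E'
from h import *
import pickle
s=st()
p,d,c=grab("wrist"); save("w2.png",p); pickle.dump((p,d,c),open("w2.pkl","wb"))
E
```

```text
t 2.5 tcp [564.4 185.2  88.5] yaw_y 92.56 z [ 4.e-04  2.e-04 -1.e+00] F [ 0.39 -0.54 -0.61] T [ 0.027 -0.007  0.031] gap 1.0 q6 -1.32
```

View pics/w2.png

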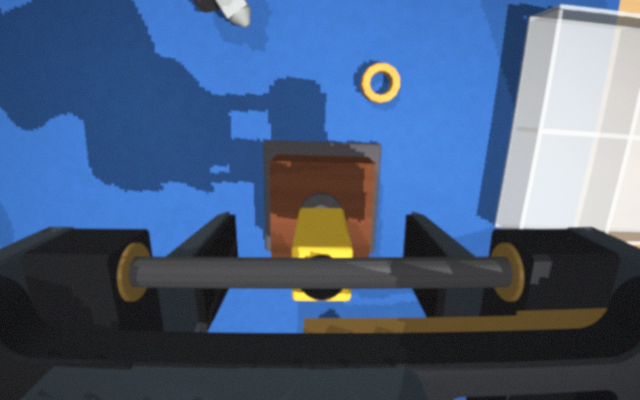

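>>> {"method": "arm_command", "body": {"targets": [[0,0,0,0,0,0,0.2],[0,0,0,0,0,0,0.2],[0,0,0,0,0,0,0.2],[0,0,0,0,0,0,0.2],[0,0,0,0,0,0,0.2],[0,0,0,0,0,0,0.2],[0,0,0,0,0,0,0.2],[0,0,0,0,0,0,0.2]], "newtons": 40}}

```text
t: 3.35
tcp_pos: [0.5644, 0.1846, 0.0879]
orientation: [[-0.999, -0.044, -0.0], [-0.044, 0.999, 0.0], [0.0, 0.0, -1.0]]
force: [0.2, 0.5, -0.4]
finger_gap: 0.329
```

```bash
python3 - <<'E'
from h import *
import pickle
s=st()
for n in ("top","scene"):
  p,d,c=grab(n); save(n+"2.png",p); pickle.dump((p,d,c),open(n+"2.pkl","wb"))
E
```

```text
t 3.35 tcp [564.4 184.6  87.9] yaw_y 92.51 z [-1.e-04  1.e-04 -1.e+00] F [ 0.24  0.5  -0.36] T [-0.018 -0.042 -0.028] gap 0.329 q6 -1.32
```

View pics/scene2.png

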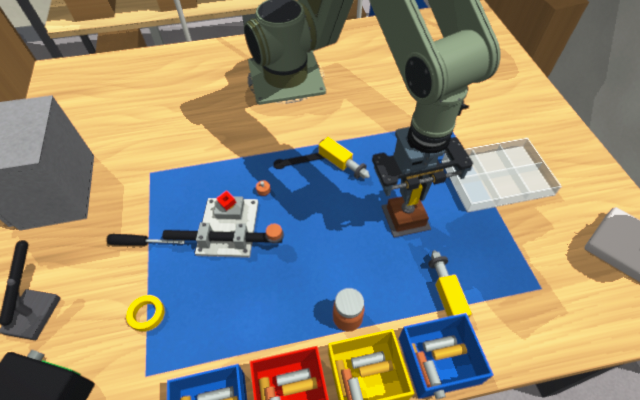

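>>> {"method": "arm_command", "body": {"targets": [[0,0,0,0,0,0,0.2],[0,0,0,0,0,0,0.2],[0,0,0,0,0,0,0.2],[0,0,0,0,0,0,0.2]], "newtons": 40}}

```text
t: 3.85
tcp_pos: [0.5643, 0.1846, 0.0879]
orientation: [[-0.999, -0.044, -0.0], [-0.044, 0.999, 0.0], [0.0, 0.0, -1.0]]
force: [-0.2, 0.1, -0.9]
finger_gap: 0.281
```

```bash
python3 - <<'E'
from h import *
import pickle
s=st()
for n in ("wrist",):
  p,d,c=grab(n); save(n+"3.png",cv2.resize(p[150:330,230:410],None,fx=4,fy=4)[:600]); pickle.dump((p,d,c),open(n+"3.pkl","wb"))
E
```

```text
t 3.85 tcp [564.3 184.6  87.9] yaw_y 92.51 z [-1.e-04  1.e-04 -1.e+00] F [-0.23  0.1  -0.87] T [ 0.115 -0.015  0.047] gap 0.281 q6 -1.32
```

View pics/wrist3.png

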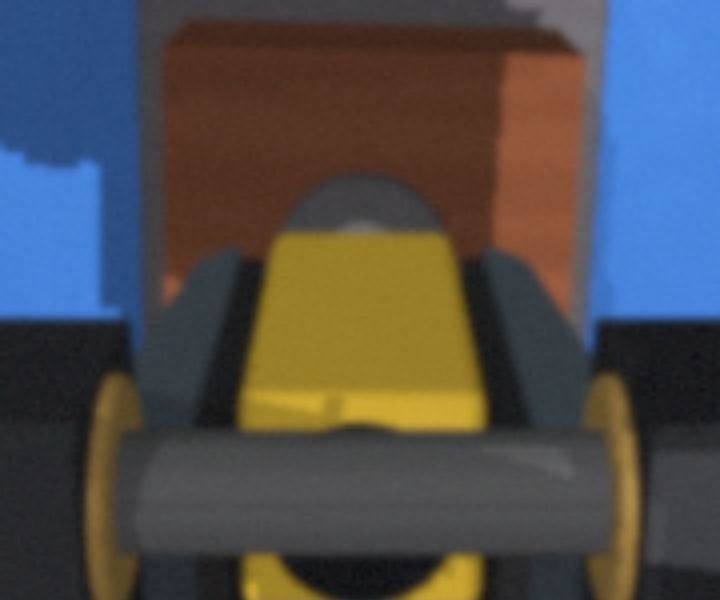

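>>> {"method": "arm_command", "body": {"targets": [[0,0,-10,0,0,0,0.2],[0,0,-25,0,0,0,0.2],[0,0,-50,0,0,0,0.2],[0,0,-80,0,0,0,0.2],[0,0,-100,0,0,0,0.2],[0,0,-100,0,0,0,0.2]]}}

```text
t: 4.5
tcp_pos: [0.5663, 0.1851, 0.1918]
orientation: [[-0.999, -0.044, 0.007], [-0.044, 0.999, 0.002], [-0.007, 0.002, -1.0]]
force: [1.1, -0.1, -1.4]
finger_gap: 0.285
```

```bash
python3 - <<'E'
from h import *
import pickle
st()
p,d,c=pickle.load(open("top0.pkl","rb")); ps,ds,cs=pickle.load(open("scene0.pkl","rb"))
def an(w):
  e=w; return np.degrees(np.arctan2(e[1],e[0]))
a=onplane(c,np.array([(178,92),(553,188),(65,567)])/6+[380,195]-.4,.012)
print(a.round(4).tolist(), np.linalg.norm(a[1]-a[0]),np.linalg.norm(a[2]-a[0]),an(a[0]-a[1]),an(a[0]-a[2]))
ctr=(a[1]+a[2])/2; print("ctr",ctr)
b=onplane(cs,np.array([(168,168),(470,178),(420,520),(92,508)])/6+[180,170]-.4,.012)
print(b.round(4).tolist(),b.mean(0),an(b[1]-b[0]),an(b[2]-b[3]),an(b[3]-b[0]),an(b[2]-b[1]))
for nm,ct in(("t",ctr),("s",b.mean(0))):
  y=np.radians(an(a[0]-a[2])) 
  print(nm,"hole",ct[:2]-0.04*np.array([np.cos(y),np.sin(y)]))
# lug top
l=onplane(c,np.array([(213,398),(415,442),(182,555),(385,602)])/6+[380,195]-.4,.036); print("lug",l.round(4).tolist(),l.mean(0))
# bolt top centre
hh=onplane(c,np.array([(245,482),(345,420),(402,507),(308,570)])/6+[380,195]-.4,.063);print("head",hh.round(4).tolist(),hh.mean(0),an(hh[1]-hh[0])%90,an(hh[2]-hh[1])%90,[np.linalg.norm(hh[i]-hh[i-1]).round(4) for i in range(4)])
hs=onplane(cs,np.array([(220,172),(281,124),(338,182),(278,232)])/6+[180,170]-.4,.063);print("head",hs.round(4).tolist(),hs.mean(0),an(hs[1]-hs[0])%90)
print(onplane(c,np.array([(330,490)])/6+[380,195]-.4,.063),onplane(cs,np.array([(275,172)])/6+[180,170]-.4,.063))
E
```

```text
t 4.5 tcp [566.3 185.1 191.8] yaw_y 92.51 z [ 0.0073  0.0022 -1.    ] F [ 1.08 -0.1  -1.44] T [ 0.054 -0.028 -0.004] gap 0.285 q6 -1.32
[[0.5857, -0.181, 0.012], [0.5557, -0.2964, 0.012], [0.442, -0.143, 0.012]] 0.1192112363138791 0.148628112099943 75.42800645733031 -14.81984935869926
ctr [ 0.49887883 -0.21969914  0.012     ]
[[0.4113, -0.2582, 0.012], [0.4428, -0.1415, 0.012], [0.5903, -0.1791, 0.012], [0.559, -0.2948, 0.012]] [ 0.50087332 -0.21840232  0.012     ] 74.89530512557087 74.89264079189917 -13.939052167056467 -14.334864680731753
t hole [ 0.46020944 -0.20946791]
s hole [ 0.46220393 -0.20817109]
lug [[0.4907, -0.1843, 0.036], [0.4774, -0.2439, 0.036], [0.4451, -0.174, 0.036], [0.431, -0.2333, 0.036]] [ 0.46103525 -0.20886886  0.036     ]
head [[0.4652, -0.1876, 0.063], [0.4825, -0.2169, 0.063], [0.4578, -0.2325, 0.063], [0.4403, -0.2049, 0.063]] [ 0.46144477 -0.21048093  0.063     ] 30.61400437354453 32.121109422385786 [np.float64(0.0303), np.float64(0.034), np.float64(0.0292), np.float64(0.0326)]
head [[0.4571, -0.2304, 0.063], [0.4397, -0.2062, 0.063], [0.4714, -0.1879, 0.063], [0.4891, -0.2117, 0.063]] [ 0.46434433 -0.20901812  0.063     ] 35.68842769459539
[[ 0.46274268 -0.2119234   0.063     ]] [[ 0.46165219 -0.21034808  0.063     ]]
```

```bash
python3 - <<'E'
from h import *
delta([.461,-.209,.165],14)
E
```

```text
shift mm [ 122.6 -389.2   25.2] turn [ 0.4  0.3 78.5]
```

>>> {"method": "arm_command", "body": {"targets": [[120.5,-389,0,0,0,78.5,0.2],[120.5,-389,0,0,0,78.5,0.2],[120.5,-389,0,0,0,78.5,0.2],[120.5,-389,0,0,0,78.5,0.2],[120.5,-389,0,0,0,78.5,0.2],[120.5,-389,0,0,0,78.5,0.2],[120.5,-389,0,0,0,78.5,0.2],[120.5,-389,0,0,0,78.5,0.2],[120.5,-389,0,0,0,78.5,0.2],[120.5,-389,0,0,0,78.5,0.2],[120.5,-389,10,0,0,78.5,0.2],[120.5,-389,22,0,0,78.5,0.2],[120.5,-389,22,0,0,78.5,0.2],[120.5,-389,22,0,0,78.5,0.2],[120.5,-389,22,0,0,78.5,0.2],[120.5,-389,22,0,0,78.5,0.2],[120.5,-389,22,0,0,78.5,0.2]]}}

```text
t: 6.2
tcp_pos: [0.4613, -0.2093, 0.1663]
orientation: [[-0.243, 0.97, 0.001], [0.97, 0.243, -0.0], [-0.0, 0.001, -1.0]]
force: [0.9, -0.8, -1.3]
finger_gap: 0.285
```

```bash
python3 - <<'E'
from h import *
import pickle
s=st()
for n in ("wrist","scene","top"):
  p,d,c=grab(n); pickle.dump((p,d,c),open(n+"4.pkl","wb")); save(n+"4.png",p)
E
```

```text
t 6.2 tcp [ 461.3 -209.3  166.3] yaw_y 14.04 z [ 7.e-04 -2.e-04 -1.e+00] F [ 0.91 -0.79 -1.3 ] T [-0.02   0.075  0.051] gap 0.285 q6 -0.69
```

View pics/wrist4.png

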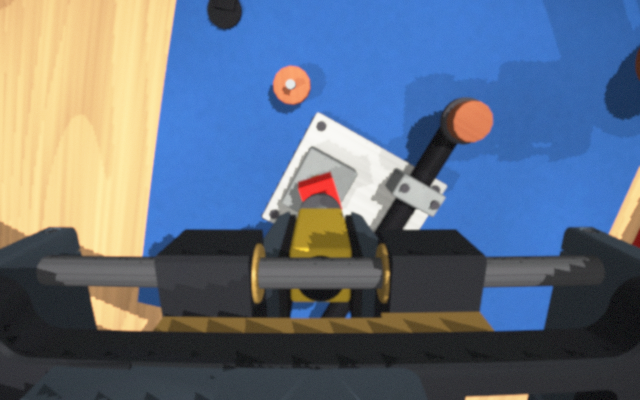

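View pics/scene4.png

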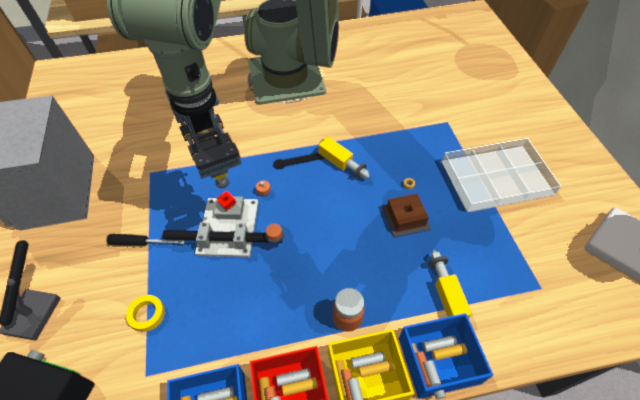

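View pics/top4.png

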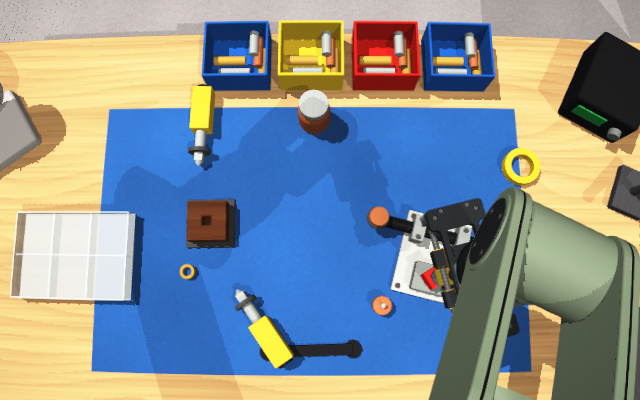

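```bash
python3 - <<'E'
from h import *
import pickle
p,d,c=pickle.load(open("scene4.pkl","rb")); pw,_,cw=pickle.load(open("wrist4.pkl","rb")); pt,_,ct=pickle.load(open("top4.pkl","rb"))
a=cv2.resize(p[155:225,185:275],None,fx=8,fy=8,interpolation=cv2.INTER_CUBIC); save("s4c.png",a)
a=cv2.resize(pw[140:240,270:370],None,fx=6,fy=6,interpolation=cv2.INTER_CUBIC); save("w4c.png",a)
print(project(c,[[.4613,-.2093,.1013],[.4613,-.2093,.1183],[.461,-.209,.063]]))
# stand hole
z=cv2.resize(pt[190:255,175:245],None,fx=8,fy=8,interpolation=cv2.INTER_CUBIC); save("t4c.png",z)
E
```

```text
[[222.45937743 187.74264391]
 [220.85776531 182.93149682]
 [226.01244283 197.92731803]]
```

View pics/s4c.png

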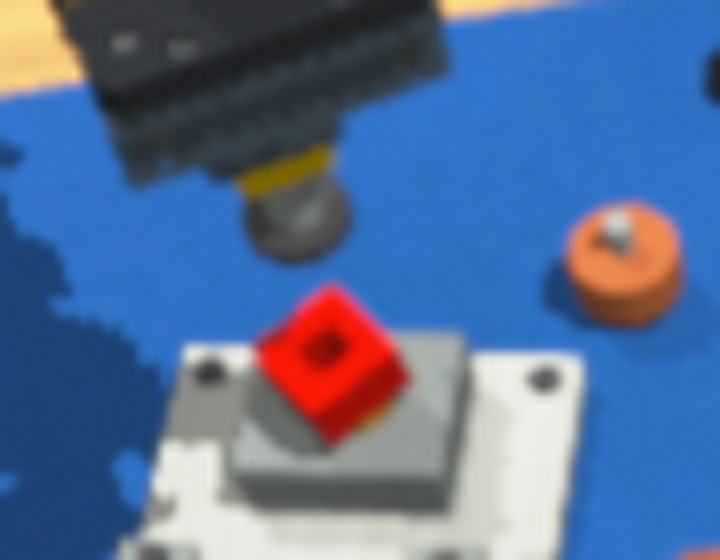

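View pics/w4c.png

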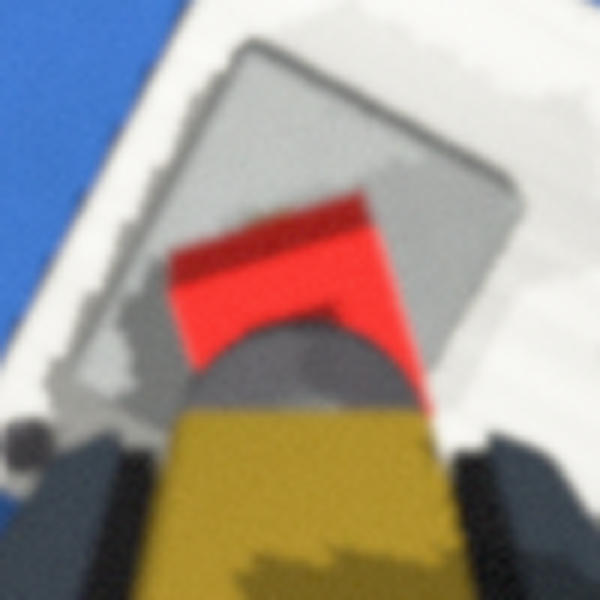

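View pics/t4c.png

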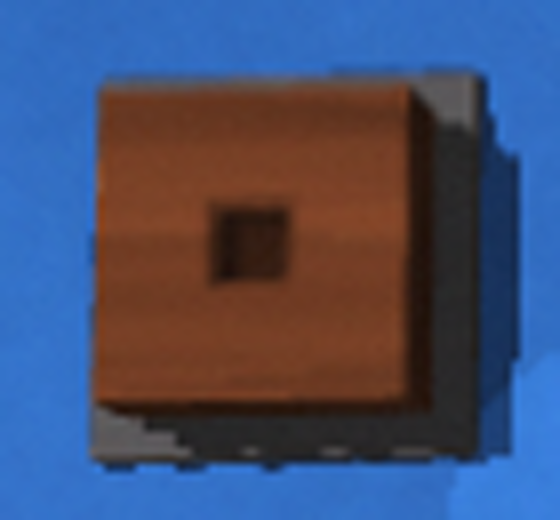

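```bash
python3 - <<'E'
from h import *
import pickle
from scipy.optimize import least_squares
p,d,c=pickle.load(open("scene4.pkl","rb")); pw,_,cw=pickle.load(open("wrist4.pkl","rb")); pt,_,ct=pickle.load(open("top4.pkl","rb"))
o=.42
def circ(w):
    f=least_squares(lambda q:np.hypot(w[:,0]-q[0],w[:,1]-q[1])-.0145,w[:,:2].mean(0)); return f.x.round(4),(f.fun*1000).round(1)
zc=.1663-.048
w=onplane(cw,np.array([(197,375),(220,350),(260,330),(300,322),(340,326),(380,345),(405,370)])/6+[270,140]-o,zc); print("wrist collar",circ(w))
L=onplane(cw,np.array([(253,42),(522,195),(77,375)])/6+[270,140]-o,.036); print("lug",L.round(4).tolist(),(L[1]+L[2])/2,[np.linalg.norm(L[0]-L[i]) for i in(1,2)])
H=onplane(cw,np.array([(172,290),(372,228),(430,410)])/6+[270,140]-o,.063); print("head",H.round(4).tolist(),(H[0]+H[2])/2+0*H[1], [np.linalg.norm(H[1]-H[i]) for i in(0,2)],np.degrees(np.arctan2(*(H[1]-H[0])[[1,0]]))%90)
# scene collar lower rim
w=onplane(c,np.array([(247,228),(258,245),(275,258),(298,264),(320,260),(340,247),(351,225)])/8+[185,155]-o,zc); print("scene collar",circ(w))
s=onplane(c,np.array([(256,352),(332,286),(410,378-8),(332,420)])/8+[185,155]-o,.063); print("scene head",s.round(4).tolist(),s.mean(0), [np.linalg.norm(s[i]-s[i-1]).round(4) for i in range(4)],np.degrees(np.arctan2(*(s[1]-s[0])[[1,0]]))%90)
print("sock",onplane(c,np.array([(324,347)])/8+[185,155]-o,.063))
l=onplane(c,np.array([(268,335),(466,333),(445,478),(228,470)])/8+[185,155]-o,.036); print("scene lug",l.round(4).tolist(),l.mean(0))
h=onplane(ct,np.array([(212,207),(288,207),(288,282),(212,282)])/8+[175,190]-o,.04); print("stand hole",h.mean(0)); b=onplane(ct,np.array([(98,85),(410,88),(406,402),(92,402)])/8+[175,190]-o,.04); print("stand top",b.mean(0))
E
```

```text
wrist collar (array([ 0.4617, -0.2079]), array([ 0.1,  0.1, -0.2, -0.1,  0. ,  0.1,  0. ]))
lug [[0.4454, -0.1738, 0.036], [0.4908, -0.1865, 0.036], [0.4309, -0.2309, 0.036]] [ 0.46086108 -0.20871394  0.036     ] [np.float64(0.047170609832652304), np.float64(0.058922428029388435)]
head [[0.4425, -0.2074, 0.063], [0.4676, -0.192, 0.063], [0.4823, -0.2156, 0.063]] [ 0.4624076  -0.21153475  0.063     ] [np.float64(0.029491952282893304), np.float64(0.02788240432587944)] 31.606373294081173
scene collar (array([ 0.4595, -0.2059]), array([ 0.1, -0.9, -0.5,  0.5,  0.6,  0.1, -1.1]))
scene head [[0.4581, -0.2297, 0.063], [0.4397, -0.2069, 0.063], [0.4738, -0.1884, 0.063], [0.486, -0.2111, 0.063]] [ 0.46442454 -0.2090329   0.063     ] [np.float64(0.0335), np.float64(0.0293), np.float64(0.0389), np.float64(0.0258)] 38.92759289197312
sock [[ 0.46061438 -0.21104377  0.063     ]]
scene lug [[0.4321, -0.23, 0.036], [0.4441, -0.1738, 0.036], [0.4932, -0.1852, 0.036], [0.477, -0.2447, 0.036]] [ 0.46158475 -0.2084013   0.036     ]
stand hole [0.56275436 0.18593251 0.04      ]
stand top [0.56302809 0.18574453 0.04      ]
```

>>> {"method": "arm_command", "body": {"targets": [[-0.7,-0.2,12,0,0,0,0.2],[-1.3,-0.4,24,0,0,0,0.2],[-1.3,-0.4,32,0,0,0,0.2],[-1.3,-0.4,36,0,0,0,0.2],[-1.3,-0.4,36,0,0,0,0.2],[-1.3,-0.4,36,0,0,0,0.2],[-1.3,-0.4,36,0,0,0,0.2]]}}

```text
t: 7.05
tcp_pos: [0.4612, -0.2107, 0.1302]
orientation: [[-0.242, 0.97, 0.001], [0.97, 0.242, -0.0], [-0.0, 0.001, -1.0]]
force: [-0.2, -0.3, -1.5]
finger_gap: 0.284
```

```bash
python3 - <<'E'
from h import *
import pickle
s=st()
for n in ("scene","wrist"):
  p,d,c=grab(n); pickle.dump((p,d,c),open(n+"5.pkl","wb"))
  save(n+"5.png",cv2.resize(p[165:225,190:270] if n=="scene" else p[140:240,270:370],None,fx=6,fy=6,interpolation=cv2.INTER_CUBIC))
E
```

```text
t 7.05 tcp [ 461.2 -210.7  130.2] yaw_y 14.01 z [ 6.e-04 -1.e-04 -1.e+00] F [-0.2  -0.33 -1.5 ] T [-0.072  0.052  0.024] gap 0.284 q6 -0.7
```

View pics/scene5.png

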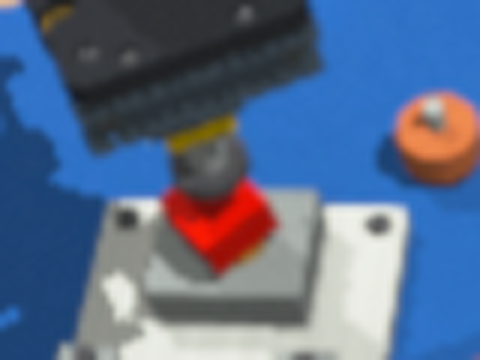

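View pics/wrist5.png

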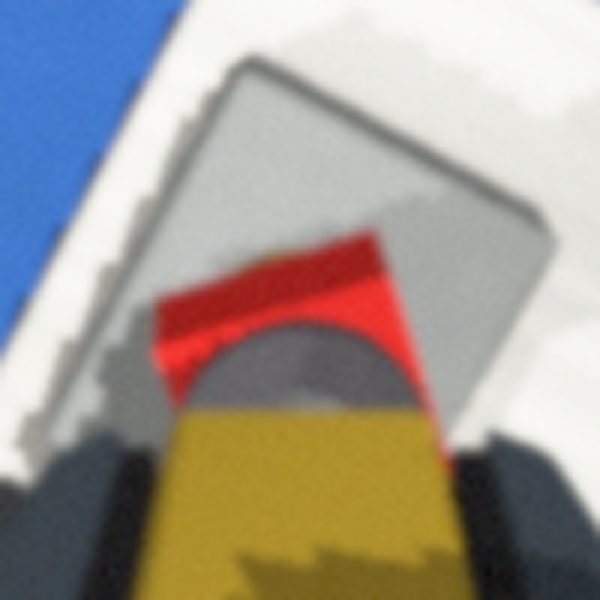

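```bash
python3 - <<'E'
from h import *
import pickle
from scipy.optimize import least_squares
cw=pickle.load(open("wrist5.pkl","rb"))[2]
o=.42
def circ(w):
    f=least_squares(lambda q:np.hypot(w[:,0]-q[0],w[:,1]-q[1])-.0145,w[:,:2].mean(0)); return f.x.round(4)
w=onplane(cw,np.array([(197,375),(220,350),(260,330),(300,322),(340,326),(380,345),(405,370)])/6+[270,140]-o,.0822); print("wrist collar",circ(w))
L=onplane(cw,np.array([(250,57),(557,240),(40,450)])/6+[270,140]-o,.036); print("lug",L.round(4).tolist(),(L[1]+L[2])/2,[np.linalg.norm(L[0]-L[i]) for i in(1,2)])
H=onplane(cw,np.array([(155,350),(382,272),(452,462)])/6+[270,140]-o,.063); print("head",H.round(4).tolist(),(H[0]+H[2])/2+0*H[1], [np.linalg.norm(H[1]-H[i]) for i in(0,2)],np.degrees(np.arctan2(*(H[1]-H[0])[[1,0]]))%90)
E
```

```text
wrist collar [ 0.4616 -0.2093]
lug [[0.4453, -0.1732, 0.036], [0.4915, -0.1872, 0.036], [0.4297, -0.2334, 0.036]] [ 0.46061011 -0.21030464  0.036     ] [np.float64(0.0482716487248585), np.float64(0.06211946935656889)]
head [[0.4424, -0.208, 0.063], [0.4671, -0.1916, 0.063], [0.4817, -0.2131, 0.063]] [ 0.46203534 -0.21053673  0.063     ] [np.float64(0.029625663464918475), np.float64(0.02600484777680064)] 33.466593497488276
```

>>> {"method": "arm_command", "body": {"targets": [[0,0,2,0,0,0,0.2],[0,0,3,0,0,0,0.2],[0,0,4,0,0,0,0.2],[0,0,4,0,0,0,0.2]]}}

```text
t: 7.55
tcp_pos: [0.4614, -0.211, 0.1262]
orientation: [[-0.242, 0.97, 0.001], [0.97, 0.242, -0.001], [-0.001, 0.001, -1.0]]
force: [-0.2, -0.5, -0.4]
finger_gap: 0.286
```

>>> {"method": "arm_command", "body": {"targets": [[0,0,1,0,0,0,0.2],[0,0,1,0,0,0,0.2],[0,0,1,0,0,0,0.2]]}}

```text
t: 7.85
tcp_pos: [0.4612, -0.2106, 0.125]
orientation: [[-0.242, 0.97, 0.0], [0.97, 0.242, 0.0], [0.0, 0.0, -1.0]]
force: [0.6, -0.8, 1.1]
finger_gap: 0.281
```

>>> {"method": "arm_command", "body": {"targets": [[0,0,1,0,0,0,0.2],[0,0,1,0,0,0,0.2],[0,0,1,0,0,0,0.2]]}}

```text
t: 8.15
tcp_pos: [0.4609, -0.2106, 0.1237]
orientation: [[-0.242, 0.97, -0.0], [0.97, 0.242, 0.0], [0.0, -0.0, -1.0]]
force: [0.9, -2.0, -1.4]
finger_gap: 0.284
```

>>> {"method": "arm_command", "body": {"targets": [[0,0,1,0,0,0,0.2],[0,0,1,0,0,0,0.2],[0,0,1,0,0,0,0.2]]}}

```text
t: 8.45
tcp_pos: [0.4609, -0.2106, 0.123]
orientation: [[-0.242, 0.97, -0.0], [0.97, 0.242, 0.0], [0.0, -0.0, -1.0]]
force: [0.9, -1.6, 1.0]
finger_gap: 0.284
```

```bash
python3 - <<'E'
from h import *
s=st()
p,d,c=grab("scene"); s=st()
save("scene6.png",cv2.resize(p[165:225,190:270],None,fx=6,fy=6,interpolation=cv2.INTER_CUBIC))
E
```

```text
t 8.45 tcp [ 460.9 -210.6  123. ] yaw_y 14.01 z [-1.e-04  3.e-04 -1.e+00] F [ 0.89 -1.57  1.  ] T [-0.125 -0.101  0.007] gap 0.284 q6 -0.7
t 8.5 tcp [ 460.9 -210.6  123. ] yaw_y 14.01 z [-2.e-04  3.e-04 -1.e+00] F [ 0.22 -0.48 -0.19] T [-0.193 -0.112  0.007] gap 0.285 q6 -0.7
```

View pics/scene6.png

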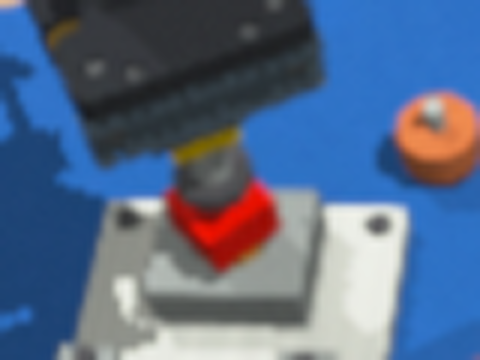

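>>> {"method": "arm_command", "body": {"targets": [[0,0,1,0,0,0,0.2],[0,0,1,0,0,0,0.2],[0,0,1,0,0,0,0.2]]}}

```text
t: 8.8
tcp_pos: [0.461, -0.2106, 0.1222]
orientation: [[-0.242, 0.97, 0.0], [0.97, 0.242, 0.0], [0.0, 0.0, -1.0]]
force: [-1.2, 0.2, 3.3]
finger_gap: 0.279
```

```bash
python3 - <<'E'
from h import *
s=st()
E
```

```text
t 8.8 tcp [ 461.  -210.6  122.2] yaw_y 14.01 z [ 1.e-04  2.e-04 -1.e+00] F [-1.19  0.18  3.26] T [ 0.016  0.037 -0.011] gap 0.279 q6 -0.7
```

>>> {"method": "arm_command", "body": {"targets": [[0,0.1,0,0,0,-3,0.2],[0,0.1,0,0,0,-6,0.2],[0,0.2,0,0,0,-9,0.2],[0,0.2,0,0,0,-12,0.2],[0,0.2,0,0,0,-12,0.2]]}}

```text
t: 9.3
tcp_pos: [0.4612, -0.2107, 0.1216]
orientation: [[-0.439, 0.899, 0.0], [0.899, 0.439, -0.0], [-0.0, -0.0, -1.0]]
force: [1.1, -0.6, -1.9]
finger_gap: 0.28
```

```bash
python3 - <<'E'
from h import *
s=st()
E
```

```text
t 9.3 tcp [ 461.2 -210.7  121.6] yaw_y 26.01 z [ 1.e-04 -2.e-04 -1.e+00] F [ 1.08 -0.63 -1.93] T [-0.273 -0.173 -0.049] gap 0.28 q6 -0.91
```

>>> {"method": "arm_command", "body": {"targets": [[0,0.1,0,0,0,-2,0.2],[0,0.1,0,0,0,-4,0.2],[0,0.1,0,0,0,-6,0.2],[0,0.1,0,0,0,-6,0.2]]}}

```text
t: 9.7
tcp_pos: [0.4612, -0.2105, 0.1215]
orientation: [[-0.529, 0.849, -0.0], [0.849, 0.529, 0.0], [0.0, -0.0, -1.0]]
force: [1.1, -1.0, -1.7]
finger_gap: 0.284
```

```bash
python3 - <<'E'
from h import *
s=st()
E
```

```text
t 9.7 tcp [ 461.2 -210.5  121.5] yaw_y 31.95 z [-3.e-04  2.e-04 -1.e+00] F [ 1.14 -1.   -1.68] T [-0.237 -0.271 -0.017] gap 0.284 q6 -1.01
```

>>> {"method": "arm_command", "body": {"targets": [[0,0,1,0,0,0,0.2],[0,0,2,0,0,0,0.2],[0,0,3,0,0,0,0.2],[0,0,3,0,0,0,0.2]]}}

```text
t: 10.1
tcp_pos: [0.4612, -0.2106, 0.1187]
orientation: [[-0.53, 0.848, -0.0], [0.848, 0.53, 0.0], [0.0, -0.0, -1.0]]
force: [0.3, -0.9, -1.3]
finger_gap: 0.287
```

```bash
python3 - <<'E'
from h import *
s=st()
E
```

```text
t 10.1 tcp [ 461.2 -210.6  118.7] yaw_y 32.0 z [-3.e-04  1.e-04 -1.e+00] F [ 0.26 -0.86 -1.32] T [-0.269 -0.105 -0.061] gap 0.287 q6 -1.01
```

>>> {"method": "arm_command", "body": {"targets": [[0,0,1,0,0,0,0.2],[0,0,2,0,0,0,0.2],[0,0,3,0,0,0,0.2],[0,0,3,0,0,0,0.2]]}}

```text
t: 10.5
tcp_pos: [0.4613, -0.2105, 0.1158]
orientation: [[-0.53, 0.848, -0.0], [0.848, 0.53, 0.0], [0.0, 0.0, -1.0]]
force: [0.8, -0.8, -1.5]
finger_gap: 0.285
```

```bash
python3 - <<'E'
from h import *
s=st()
p,d,c=grab("scene"); s=st()
save("scene7.png",cv2.resize(p[165:225,190:270],None,fx=6,fy=6,interpolation=cv2.INTER_CUBIC))
E
```

```text
t 10.5 tcp [ 461.3 -210.5  115.8] yaw_y 32.01 z [-1.e-04  1.e-04 -1.e+00] F [ 0.81 -0.79 -1.47] T [-0.295 -0.186 -0.043] gap 0.285 q6 -1.01
t 10.55 tcp [ 461.3 -210.6  115.8] yaw_y 32.01 z [-0.e+00  1.e-04 -1.e+00] F [ 0.07 -0.01 -1.36] T [-0.316 -0.128  0.012] gap 0.281 q6 -1.01
```

View pics/scene7.png

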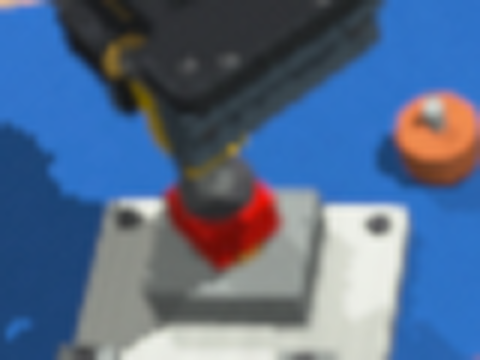

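>>> {"method": "arm_command", "body": {"targets": [[0,0,1,0,0,0,0.2],[0,0,2,0,0,0,0.2],[0,0,2,0,0,0,0.2]]}}

```text
t: 10.85
tcp_pos: [0.4613, -0.2106, 0.1138]
orientation: [[-0.53, 0.848, -0.0], [0.848, 0.53, 0.0], [0.0, 0.0, -1.0]]
force: [0.3, -1.1, -1.1]
finger_gap: 0.281
```

```bash
python3 - <<'E'
from h import *
s=st()
E
```

```text
t 10.85 tcp [ 461.3 -210.6  113.8] yaw_y 32.02 z [-0.e+00  1.e-04 -1.e+00] F [ 0.29 -1.14 -1.12] T [-0.274 -0.127 -0.022] gap 0.281 q6 -1.01
```

>>> {"method": "arm_command", "body": {"targets": [[0,0,1,0,0,0,0.2],[0,0,1,0,0,0,0.2]]}}

```text
t: 11.05
tcp_pos: [0.4613, -0.2106, 0.1129]
orientation: [[-0.53, 0.848, 0.0], [0.848, 0.53, 0.0], [-0.0, 0.0, -1.0]]
force: [-0.2, -0.7, -0.4]
finger_gap: 0.284
```

```bash
python3 - <<'E'
from h import *
s=st()
E
```

```text
t 11.05 tcp [ 461.3 -210.6  112.9] yaw_y 32.01 z [ 1.e-04  0.e+00 -1.e+00] F [-0.22 -0.74 -0.39] T [-0.256 -0.154 -0.031] gap 0.284 q6 -1.01
```

>>> {"method": "arm_command", "body": {"targets": [[0,0,1,0,0,0,0.2],[0,0,1,0,0,0,0.2]]}}

```text
t: 11.25
tcp_pos: [0.4613, -0.2107, 0.1122]
orientation: [[-0.53, 0.848, 0.0], [0.848, 0.53, -0.0], [-0.0, 0.0, -1.0]]
force: [0.4, -0.1, 2.0]
finger_gap: 0.287
```

```bash
python3 - <<'E'
from h import *
s=st()
E
```

```text
t 11.25 tcp [ 461.3 -210.7  112.2] yaw_y 32.02 z [ 2.e-04 -2.e-04 -1.e+00] F [ 0.37 -0.09  2.03] T [-0.296  0.077 -0.061] gap 0.287 q6 -1.01
```

>>> {"method": "arm_command", "body": {"targets": [[0,0,0.7,0,0,0,0.2],[0,0,0.7,0,0,0,0.2]]}}

```text
t: 11.45
tcp_pos: [0.4612, -0.2107, 0.1116]
orientation: [[-0.53, 0.848, 0.0], [0.848, 0.53, -0.0], [-0.0, -0.0, -1.0]]
force: [-1.0, -0.1, 5.5]
finger_gap: 0.285
```

```bash
python3 - <<'E'
from h import *
s=st()
E
```

```text
t 11.45 tcp [ 461.2 -210.7  111.6] yaw_y 32.02 z [ 1.e-04 -3.e-04 -1.e+00] F [-0.97 -0.1   5.52] T [-0.423  0.334 -0.053] gap 0.285 q6 -1.01
```

>>> {"method": "arm_command", "body": {"targets": [[0,0,0.6,0,0,0,0.2],[0,0,0.6,0,0,0,0.2],[0,0,0.6,0,0,0,0.2]]}}

```text
t: 11.75
tcp_pos: [0.4611, -0.2109, 0.1111]
orientation: [[-0.53, 0.848, -0.0], [0.848, 0.53, -0.001], [-0.001, -0.0, -1.0]]
force: [-1.7, -1.0, 5.9]
finger_gap: 0.285
```

```bash
python3 - <<'E'
from h import *
s=st()
for n in ("scene","top","wrist"):
  p,d,c=grab(n); st()
  save(n+"8.png",cv2.resize(p[160:225,190:270] if n=="scene" else p[140:240,270:370] if n=="wrist" else p[190:290,380:480],None,fx=6,fy=6,interpolation=cv2.INTER_CUBIC))
E
```

```text
t 11.75 tcp [ 461.1 -210.9  111.1] yaw_y 32.03 z [-1.e-04 -7.e-04 -1.e+00] F [-1.74 -0.97  5.91] T [-0.417  0.546  0.018] gap 0.285 q6 -1.01
t 11.8 tcp [ 461.1 -210.9  111.1] yaw_y 32.03 z [-0.e+00 -7.e-04 -1.e+00] F [-2.   -0.71  5.91] T [-0.444  0.466  0.072] gap 0.28 q6 -1.01
t 11.85 tcp [ 461.2 -210.9  111.1] yaw_y 32.03 z [ 0.e+00 -7.e-04 -1.e+00] F [-2.1  -1.34  6.  ] T [-0.442  0.497 -0.017] gap 0.284 q6 -1.01
t 11.9 tcp [ 461.2 -210.9  111.1] yaw_y 32.03 z [ 0.e+00 -7.e-04 -1.e+00] F [-1.95 -1.38  6.93] T [-0.441  0.477 -0.082] gap 0.284 q6 -1.01
```

View pics/scene8.png

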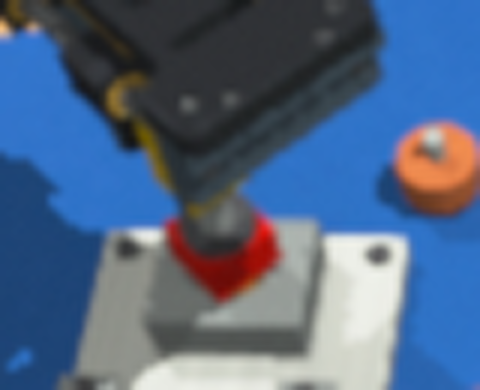

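View pics/wrist8.png

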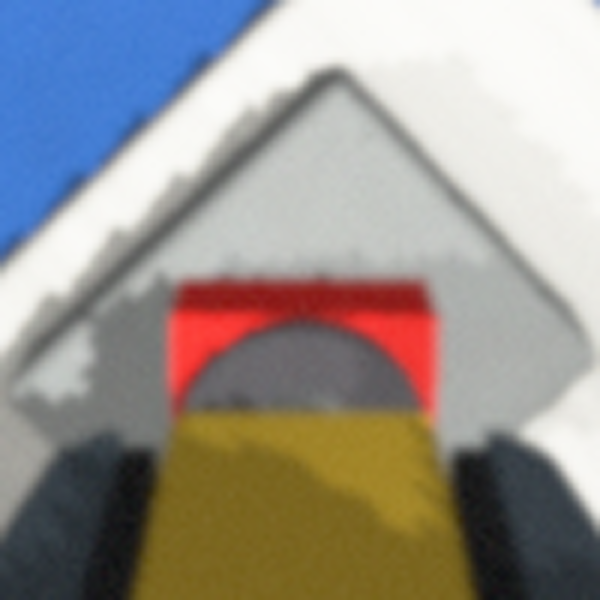

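View pics/top8.png

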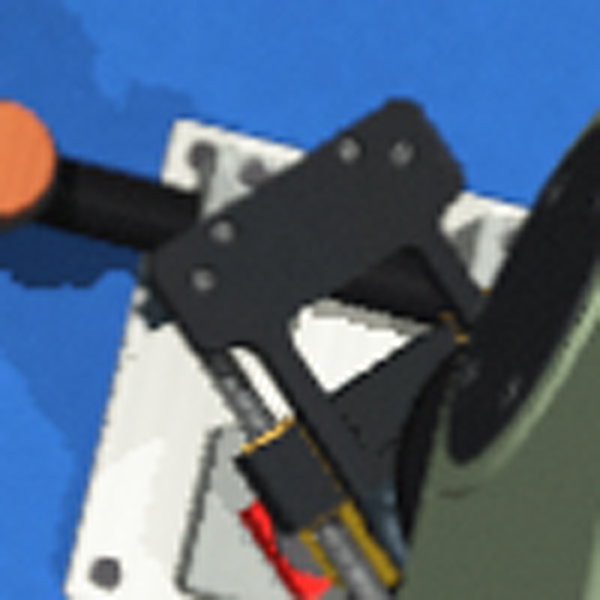

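>>> {"method": "arm_command", "body": {"targets": [[-0.1,-0.5,0,0,0,0,0.2],[-0.1,-0.5,0.3,0,0,0,0.2],[-0.1,-0.5,0.3,0,0,0,0.2],[-0.1,-0.5,0.3,0,0,0,0.2]]}}

```text
t: 12.3
tcp_pos: [0.4609, -0.2111, 0.1109]
orientation: [[-0.53, 0.848, 0.0], [0.848, 0.53, -0.0], [-0.001, 0.0, -1.0]]
force: [-1.7, -0.1, 6.5]
finger_gap: 0.282
```

```bash
python3 - <<'E'
from h import *
s=st()
for n in (1,2,):
  grab("scene"); st()
E
```

```text
t 12.3 tcp [ 460.9 -211.1  110.9] yaw_y 32.02 z [ 3.e-04 -5.e-04 -1.e+00] F [-1.66 -0.07  6.52] T [-0.37   0.453 -0.052] gap 0.282 q6 -1.01
t 12.35 tcp [ 461.  -211.1  110.9] yaw_y 32.02 z [ 4.e-04 -5.e-04 -1.e+00] F [-0.86 -1.3   6.85] T [-0.304  0.403  0.025] gap 0.283 q6 -1.01
t 12.4 tcp [ 460.9 -211.2  110.9] yaw_y 32.02 z [ 4.e-04 -5.e-04 -1.e+00] F [-1.8  -0.52  6.16] T [-0.31   0.392  0.042] gap 0.286 q6 -1.01
```

>>> {"method": "arm_command", "body": {"targets": [[0,-0.6,0,0,0,0,0.2],[0,-0.6,0.5,0,0,0,0.2],[0,-0.6,0.5,0,0,0,0.2],[0,-0.6,0.5,0,0,0,0.2]]}}

```text
t: 12.8
tcp_pos: [0.4609, -0.2113, 0.1107]
orientation: [[-0.53, 0.848, 0.001], [0.848, 0.53, -0.0], [-0.001, 0.001, -1.0]]
force: [-0.8, -0.5, 7.8]
finger_gap: 0.284
```

```bash
python3 - <<'E'
from h import *
s=st()
for n in ("scene","wrist"):
  p,d,c=grab(n); st()
  save(n+"9.png",cv2.resize(p[160:225,190:270] if n=="scene" else p[140:240,270:370] if n=="wrist" else p[190:290,380:480],None,fx=8 if n=="scene" else 6,fy=8 if n=="scene" else 6,interpolation=cv2.INTER_CUBIC))
E
```

```text
t 12.8 tcp [ 460.9 -211.3  110.7] yaw_y 32.01 z [ 1.4e-03 -1.0e-04 -1.0e+00] F [-0.79 -0.54  7.8 ] T [-0.074  0.271  0.009] gap 0.284 q6 -1.01
t 12.85 tcp [ 460.8 -211.2  110.7] yaw_y 32.0 z [ 1.4e-03 -1.0e-04 -1.0e+00] F [-1.57 -0.53  8.02] T [-0.115  0.284  0.002] gap 0.288 q6 -1.01
t 12.9 tcp [ 460.8 -211.2  110.7] yaw_y 32.0 z [ 1.4e-03 -1.0e-04 -1.0e+00] F [-1.32 -0.65  7.7 ] T [-0.097  0.282  0.   ] gap 0.284 q6 -1.01
```

View pics/scene9.png

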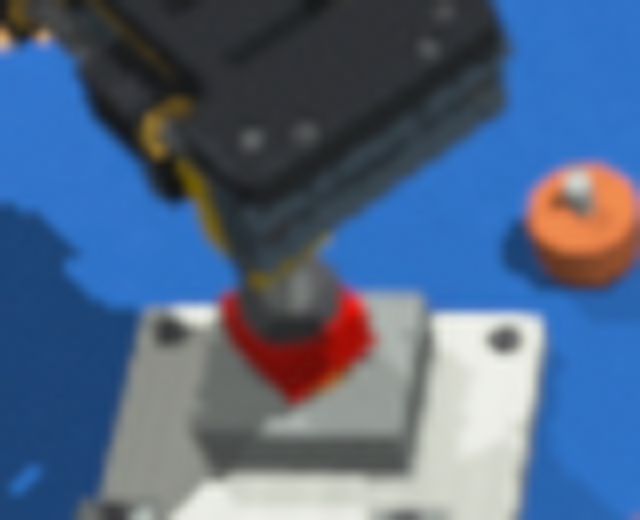

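View pics/wrist9.png

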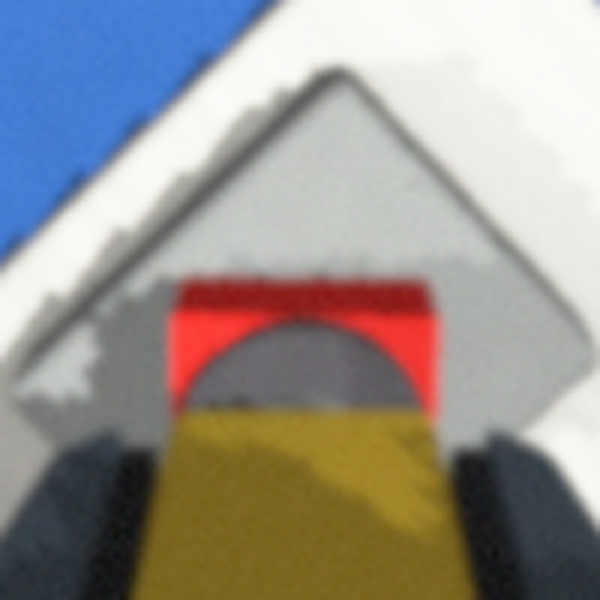

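```bash
python3 - <<'E'
from h import *
c=viewer.calibration("wrist"); cs=viewer.calibration("scene")
s=observe(); R=np.array(s["orientation"]); ax=np.array(s["tcp_pos"])+.0012*R[:,0]; print(ax)
for lean in (None,(.0,.0)):pass
zt=ax[2]-.048
for name,tilt in(("up",(0,0)),("lean+x 3deg",(.052,0)),("lean+y 3deg",(0,.052))):
  P=[]
  for z in(zt,zt-.02):
    for a,b in((-1,1),(1,1),(1,-1),(-1,-1)):
      v=np.array([0,0,0.])+R[:,0]*.015*b+R[:,1]*.015*a; v[2]+=z-.036
      v=Ro.from_rotvec(R[:,1]*-tilt[0]+R[:,0]*tilt[1]).apply(v) # lean about tool y / x
      P.append(np.array([ax[0],ax[1],.036])+v)
  print(name,"wrist crop",((project(c,P)-[270,140]+.42)*6).round(0)[[0,1,4,5]].tolist()," scene",((project(cs,P)-[190,160]+.42)*8).round(0).tolist())
  th=np.linspace(0,2*np.pi,60); 
circ=[[ax[0]+.0145*np.cos(t),ax[1]+.0145*np.sin(t),zt] for t in np.linspace(0,6.28,80)]
k=(project(c,circ)-[270,140]+.42)*6; print("collar top row",k[:,1].min(),k[:,0].min(),k[:,0].max())
E
```

```text
[ 0.46020028 -0.21022162  0.1106734 ]
up wrist crop [[163.0, 315.0], [428.0, 315.0], [174.0, 275.0], [419.0, 275.0]]  scene [[297.0, 245.0], [363.0, 306.0], [276.0, 368.0], [211.0, 306.0], [311.0, 287.0], [375.0, 347.0], [290.0, 409.0], [226.0, 347.0]]
lean+x 3deg wrist crop [[163.0, 301.0], [428.0, 301.0], [174.0, 271.0], [418.0, 271.0]]  scene [[302.0, 244.0], [367.0, 305.0], [280.0, 364.0], [215.0, 301.0], [312.0, 288.0], [376.0, 348.0], [291.0, 406.0], [227.0, 344.0]]
lean+y 3deg wrist crop [[175.0, 316.0], [440.0, 313.0], [177.0, 277.0], [421.0, 274.0]]  scene [[300.0, 247.0], [366.0, 311.0], [280.0, 373.0], [214.0, 307.0], [311.0, 286.0], [376.0, 349.0], [292.0, 411.0], [227.0, 346.0]]
collar top row 319.04802316071095 169.59472610919207 421.92436619834996
```

```bash
python3 - <<'E'
from h import *
p,d,c=grab("wrist"); st()
for x in (303,310,330,338):
  print(x,[tuple(int(v) for v in p[r,x]) for r in range(183,196)])
print("rows 183..; depth", d[183:200,320].round(4))
E
```

```text
t 12.95 tcp [ 460.8 -211.3  110.7] yaw_y 32.0 z [ 1.3e-03 -1.0e-04 -1.0e+00] F [-1.4   0.14  8.27] T [-0.072  0.22   0.01 ] gap 0.283 q6 -1.01
303 [(194, 197, 193), (190, 187, 183), (174, 155, 153), (155, 105, 104), (147, 61, 60), (142, 32, 30), (144, 32, 29), (148, 31, 29), (177, 37, 33), (229, 48, 45), (248, 56, 51), (252, 63, 58), (253, 66, 60)]
310 [(179, 182, 181), (173, 171, 169), (164, 146, 143), (156, 106, 105), (143, 55, 54), (141, 29, 28), (143, 29, 25), (146, 31, 28), (167, 35, 32), (215, 40, 37), (240, 53, 49), (238, 56, 50), (210, 60, 59)]
330 [(177, 181, 177), (170, 170, 169), (160, 150, 148), (148, 107, 105), (141, 59, 55), (141, 32, 31), (142, 30, 26), (144, 26, 25), (164, 34, 30), (204, 41, 39), (227, 51, 48), (219, 54, 50), (172, 58, 59)]
338 [(184, 187, 183), (176, 177, 175), (167, 160, 158), (155, 120, 118), (147, 71, 69), (144, 39, 37), (142, 32, 27), (143, 28, 25), (154, 31, 28), (187, 35, 34), (227, 48, 44), (241, 54, 48), (243, 53, 48)]
rows 183..; depth [0.2514 0.2506 0.2511 0.2441 0.2398 0.2375 0.2327 0.     0.2282 0.2246
 0.2218 0.2206 0.2214 0.2201 0.2211 0.2198 0.2205]
```

>>> {"method": "arm_command", "body": {"targets": [[0,0,0.4,0,0,0,0.2],[0,0,0.7,0,0,0,0.2],[0,0,0.7,0,0,0,0.2]]}}

```text
t: 13.25
tcp_pos: [0.4609, -0.2113, 0.1103]
orientation: [[-0.53, 0.848, 0.002], [0.848, 0.53, -0.0], [-0.001, 0.001, -1.0]]
force: [-1.9, 0.1, 10.1]
finger_gap: 0.283
```

```bash
cat >> h.py <<'E'
def band(cols=(303,310,330,338)):
    p,d,c=grab("wrist"); out=[]
    for x in cols:
        g=p[180:200,x-1:x+2].astype(float).mean(1); r=180+np.arange(20)
        i=np.where((g[:-1,1]>=100)&(g[1:,1]<100))[0][0]; bot=r[i]+(g[i,1]-100)/(g[i,1]-g[i+1,1])
        j=np.where((g[:-1,0]<195)&(g[1:,0]>=195)&(np.arange(19)>i+2))[0][0]; top=r[j]+(195-g[j,0])/(g[j+1,0]-g[j,0])
        out.append((x,round(bot,2),round(top,2)))
    # arc top of collar at mid columns
    g=p[188:200,318:326].astype(float).mean(1)[:,0]
    j=np.where((g[:-1]>=150)&(g[1:]<150))[0][-1]; arc=188+j+(g[j]-150)/(g[j]-g[j+1])
    print(out,"arc",round(arc,2)); return p
E
python3 - <<'E'
from h import *
st(); band(); st()
E
```

```text
t 13.25 tcp [ 460.9 -211.3  110.3] yaw_y 32.01 z [ 1.5e-03 -2.0e-04 -1.0e+00] F [-1.95  0.07 10.13] T [-0.039  0.375  0.031] gap 0.283 q6 -1.01Traceback (most recent call last):
  File "<stdin>", line 2, in <module>
  File "h.py", line 35, in band
    j=np.where((g[:-1]>=150)&(g[1:]<150))[0][-1]; arc=188+j+(g[j]-150)/(g[j]-g[j+1])
      ~~~~~~~~~~~~~~~~~~~~~~~~~~~~~~~~~~~~~~^^^^
IndexError: index -1 is out of bounds for axis 0 with size 0
```

```bash
sed -i 's/    j=np.where((g\[:-1\]>=150).*$/    arc=g.round(0).tolist()/; s/"arc",round(arc,2)/"arc188",arc/' h.py
python3 - <<'E'
from h import *
import pickle
st(); p=band(); st()
save("w10.png",cv2.resize(p[170:215,290:350],None,fx=12,fy=12,interpolation=cv2.INTER_CUBIC))
# expected band & gap upright from prior frame
E
```

```text
t 13.3 tcp [ 460.9 -211.2  110.3] yaw_y 32.01 z [ 1.5e-03 -2.0e-04 -1.0e+00] F [-2.08 -0.09  9.52] T [-0.039  0.375 -0.036] gap 0.286 q6 -1.01
[(303, np.float64(186.13), np.float64(191.31)), (310, np.float64(185.94), np.float64(191.53)), (330, np.float64(186.19), np.float64(191.8)), (338, np.float64(186.39), np.float64(192.18))] arc188 [142.0, 141.0, 141.0, 147.0, 146.0, 122.0, 97.0, 96.0, 104.0, 106.0, 106.0, 106.0]
t 13.35 tcp [ 460.9 -211.3  110.3] yaw_y 32.0 z [ 1.6e-03 -2.0e-04 -1.0e+00] F [-1.6   0.22 10.35] T [-0.063  0.411  0.008] gap 0.281 q6 -1.01
```

View pics/w10.png

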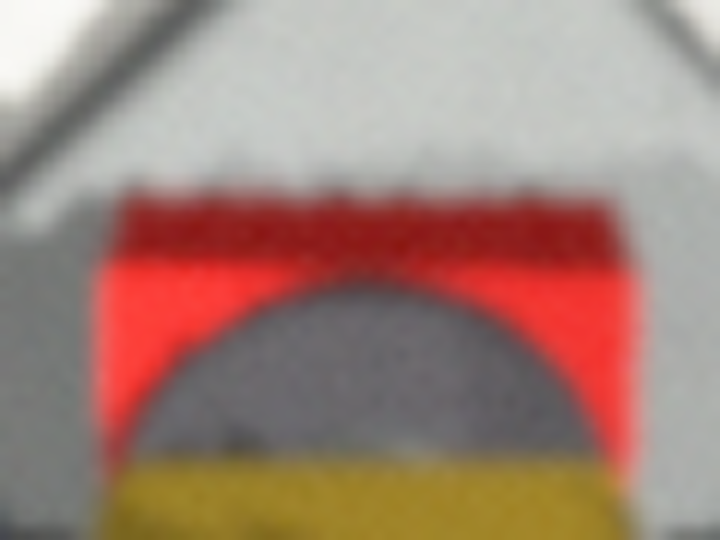

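```bash
python3 - <<'E'
from h import *
import pickle
pw,_,c=pickle.load(open("wrist5.pkl","rb"))
pw4,_,c4=pickle.load(open("wrist4.pkl","rb"))
def pred(c,off,hole=(.4612,-.2088),ztop=.0646,yaw=32.):
  # lean given by horizontal offset of head top (m)
  off=np.array(off); H=ztop-.036; ang=np.linalg.norm(off)/H
  ax=np.array([-off[1],off[0],0]); ax=ax/(np.linalg.norm(ax)+1e-12)
  P=[]
  for z in(H,H-.02):
    for k in range(4):
      a=np.radians(yaw+45+90*k); P.append(np.array([*hole,.036])+Ro.from_rotvec(ax*ang).apply([.0212*np.cos(a),.0212*np.sin(a),z]))
  return project(c,P)
for nm,cc in(("w4",c4),("w5",c)):
  for off in((0,0),(.0008,-.002),(.001,-.003),(-.001,-.002)):
    q=(pred(cc,off)-[270,140]+.42)*6
    print(nm,off,q.round(0).tolist())
save("w5z.png",cv2.resize(pw[165:225,285:355],None,fx=10,fy=10,interpolation=cv2.INTER_CUBIC))
E
```

```text
w4 (0, 0) [[368.0, 201.0], [163.0, 266.0], [231.0, 461.0], [431.0, 399.0], [364.0, 176.0], [172.0, 237.0], [236.0, 420.0], [423.0, 362.0]]
w4 (0.0008, -0.002) [[370.0, 218.0], [165.0, 283.0], [234.0, 472.0], [433.0, 411.0], [365.0, 182.0], [173.0, 243.0], [237.0, 421.0], [423.0, 364.0]]
w4 (0.001, -0.003) [[370.0, 227.0], [165.0, 291.0], [234.0, 476.0], [432.0, 417.0], [365.0, 186.0], [172.0, 246.0], [237.0, 421.0], [423.0, 365.0]]
w4 (-0.001, -0.002) [[357.0, 216.0], [153.0, 277.0], [222.0, 468.0], [421.0, 411.0], [361.0, 182.0], [170.0, 240.0], [234.0, 420.0], [420.0, 366.0]]
w5 (0, 0) [[381.0, 246.0], [147.0, 320.0], [225.0, 540.0], [453.0, 470.0], [375.0, 214.0], [158.0, 283.0], [231.0, 488.0], [442.0, 423.0]]
w5 (0.0008, -0.002) [[384.0, 265.0], [149.0, 339.0], [228.0, 551.0], [454.0, 483.0], [376.0, 221.0], [159.0, 289.0], [232.0, 489.0], [442.0, 425.0]]
w5 (0.001, -0.003) [[383.0, 275.0], [149.0, 347.0], [228.0, 556.0], [454.0, 489.0], [376.0, 225.0], [158.0, 292.0], [232.0, 489.0], [442.0, 426.0]]
w5 (-0.001, -0.002) [[369.0, 262.0], [136.0, 332.0], [214.0, 547.0], [441.0, 483.0], [372.0, 220.0], [155.0, 286.0], [228.0, 487.0], [439.0, 427.0]]
```

View pics/w5z.png

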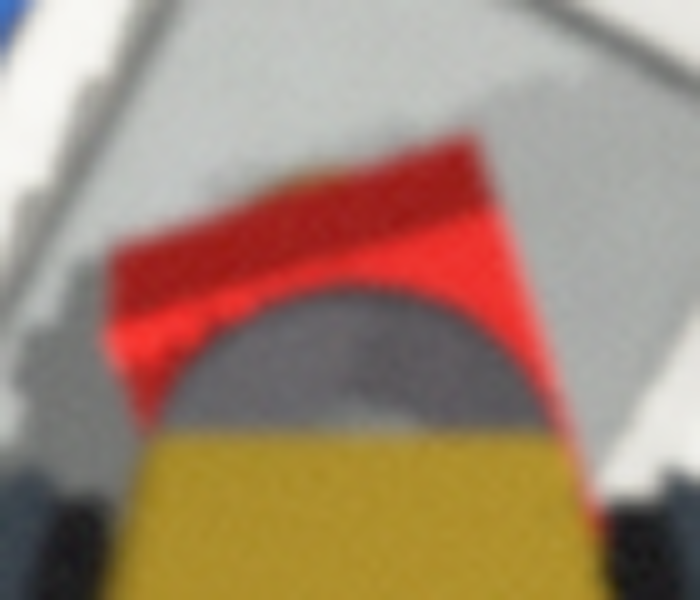

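```bash
python3 - <<'E'
from h import *
c=viewer.calibration("wrist"); s=observe(); R=np.array(s["orientation"])
L=onplane(c,np.array([(340,70),(595,352),(8,388)])/6+[270,140]-.42,.036); print(L.round(4).tolist(),"mid",((L[1]+L[2])/2).round(4),[np.linalg.norm(L[0]-L[i]).round(4) for i in(1,2)])
print("from c0",L[0][:2]+.025*np.array([.968,-.252])+.03*np.array([-.252,-.968]))
H=onplane(c,np.array([(170,312),(438,316)])/6+[270,140]-.42,.0625); m=H.mean(0); e=H[1]-H[0]; print(H.round(4).tolist(),np.linalg.norm(e),np.degrees(np.arctan2(e[1],e[0])))
print("headctr",m-.015*R[:,0]); print("ax",np.array(s["tcp_pos"])+.0012*R[:,0])
B=onplane(c,np.array([(180,283),(430,283)])/6+[270,140]-.42,.0425); print("bot",B.round(4).tolist(),B.mean(0)-.015*R[:,0])
E
```

```text
[[0.4439, -0.174, 0.036], [0.4905, -0.1871, 0.036], [0.4296, -0.2308, 0.036]] mid [ 0.46   -0.2089  0.036 ] [np.float64(0.0484), np.float64(0.0586)]
from c0 [ 0.46052015 -0.20929307]
[[0.4401, -0.2047, 0.0625], [0.466, -0.1891, 0.0625]] 0.030257021407787587 31.11838173854503
headctr [ 0.4609529  -0.20960545  0.06251522]
ax [ 0.4602386  -0.21025856  0.11027838]
bot [[0.4407, -0.2058, 0.0425], [0.4667, -0.1896, 0.0425]] [ 0.46160426 -0.21042152  0.04251522]
```

>>> {"method": "arm_command", "body": {"targets": [[0.1,-0.3,0,0,0,0,0.2],[0.3,-0.5,0,0,0,0,0.2],[0.3,-0.5,0,0,0,0,0.2]]}}

```text
t: 13.65
tcp_pos: [0.4607, -0.2113, 0.1104]
orientation: [[-0.53, 0.848, 0.003], [0.848, 0.53, -0.0], [-0.002, 0.002, -1.0]]
force: [0.1, -0.3, 8.7]
finger_gap: 0.284
```

```bash
python3 - <<'E'
from h import *
st(); p=band(); st()
E
```

```text
t 13.65 tcp [ 460.7 -211.3  110.4] yaw_y 32.0 z [ 2.6e-03 -3.0e-04 -1.0e+00] F [ 0.06 -0.28  8.71] T [0.021 0.215 0.011] gap 0.284 q6 -1.01
[(303, np.float64(186.15), np.float64(191.37)), (310, np.float64(186.04), np.float64(191.55)), (330, np.float64(186.17), np.float64(191.88)), (338, np.float64(186.4), np.float64(192.14))] arc188 [142.0, 143.0, 143.0, 146.0, 145.0, 122.0, 96.0, 96.0, 103.0, 106.0, 107.0, 107.0]
t 13.7 tcp [ 460.7 -211.3  110.4] yaw_y 32.0 z [ 2.6e-03 -2.0e-04 -1.0e+00] F [-0.18  1.57  8.45] T [0.036 0.138 0.067] gap 0.283 q6 -1.01
```

>>> {"method": "arm_command", "body": {"targets": [[0,-0.1,0,0,0,4,0.2],[0,-0.2,0,0,0,8,0.2],[0,-0.3,0,0,0,12,0.2],[0.05,-0.35,0,0,0,16,0.2],[0.1,-0.4,0,0,0,20,0.2],[0.1,-0.5,0,0,0,24,0.2],[0.15,-0.6,0,0,0,28,0.2],[0.2,-0.65,0,0,0,32,0.2]]}}

```text
t: 14.5
tcp_pos: [0.4601, -0.2114, 0.1104]
orientation: [[0.003, 1.0, 0.003], [1.0, -0.003, -0.0], [-0.0, 0.003, -1.0]]
force: [-0.8, 0.4, 8.9]
finger_gap: 0.284
```

```bash
python3 - <<'E'
from h import *
st(); p,d,c=grab("wrist"); st()
save("w11.png",cv2.resize(p[140:240,270:370],None,fx=6,fy=6,interpolation=cv2.INTER_CUBIC))
E
```

```text
t 14.5 tcp [ 460.1 -211.4  110.4] yaw_y -0.16 z [ 2.6e-03 -2.0e-04 -1.0e+00] F [-0.75  0.35  8.87] T [0.039 0.211 0.014] gap 0.284 q6 -0.45
t 14.55 tcp [ 460.1 -211.4  110.4] yaw_y -0.29 z [ 2.5e-03 -2.0e-04 -1.0e+00] F [-0.58  0.34  9.69] T [0.013 0.2   0.03 ] gap 0.284 q6 -0.45
```

View pics/w11.png

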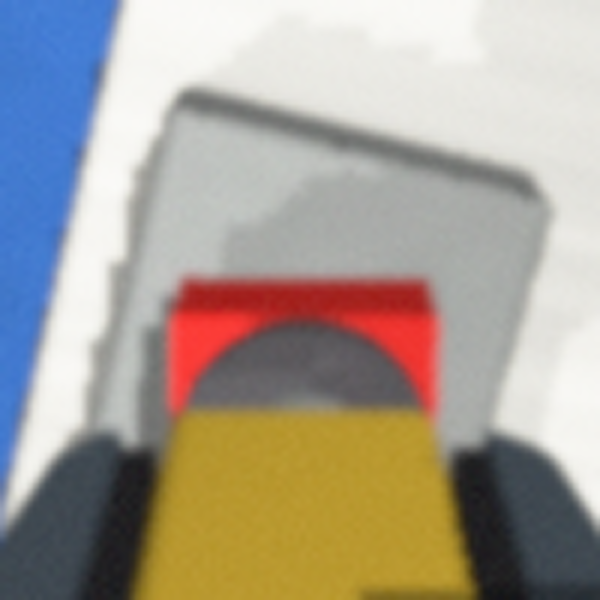

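>>> {"method": "arm_command", "body": {"targets": [[0,-0.1,0,0,0,4,0.2],[0,-0.2,0,0,0,8,0.2],[0,-0.3,0,0,0,12,0.2],[0.05,-0.35,0,0,0,16,0.2],[0.1,-0.4,0,0,0,20,0.2],[0.1,-0.5,0,0,0,24,0.2],[0.15,-0.6,0,0,0,28,0.2],[0.2,-0.65,0,0,0,32,0.2]]}}

```text
t: 15.35
tcp_pos: [0.4595, -0.2112, 0.1104]
orientation: [[0.532, 0.847, 0.003], [0.847, -0.532, -0.0], [0.001, 0.002, -1.0]]
force: [-0.0, 0.5, 9.9]
finger_gap: 0.286
```

```bash
python3 - <<'E'
from h import *
st()
E
```

```text
t 15.35 tcp [ 459.5 -211.2  110.4] yaw_y -32.16 z [ 2.6e-03 -2.0e-04 -1.0e+00] F [-0.04  0.46  9.93] T [0.026 0.248 0.048] gap 0.286 q6 0.11
```

>>> {"method": "arm_command", "body": {"targets": [[0,-0.1,0,0,0,4,0.2],[0,-0.2,0,0,0,8,0.2],[0,-0.3,0,0,0,12,0.2],[0.05,-0.35,0,0,0,16,0.2],[0.1,-0.4,0,0,0,20,0.2],[0.1,-0.5,0,0,0,24,0.2],[0.15,-0.55,0,0,0,27,0.2],[0.15,-0.55,0,0,0,27,0.2]]}}

```text
t: 16.15
tcp_pos: [0.4591, -0.2108, 0.1104]
orientation: [[0.858, 0.514, 0.003], [0.514, -0.858, -0.0], [0.002, 0.002, -1.0]]
force: [-0.4, 1.2, 8.5]
finger_gap: 0.285
```

```bash
python3 - <<'E'
from h import *
s=st(); p,d,c=grab("wrist"); s=st()
save("w12.png",cv2.resize(p[140:240,270:370],None,fx=6,fy=6,interpolation=cv2.INTER_CUBIC))
E
```

```text
t 16.15 tcp [ 459.1 -210.8  110.4] yaw_y -59.05 z [ 2.6e-03 -2.0e-04 -1.0e+00] F [-0.41  1.2   8.5 ] T [-0.035  0.295 -0.045] gap 0.285 q6 0.58
t 16.2 tcp [ 459.1 -210.8  110.4] yaw_y -59.02 z [ 2.6e-03 -2.0e-04 -1.0e+00] F [-0.44 -0.57  9.6 ] T [ 0.067  0.309 -0.029] gap 0.282 q6 0.58
```

View pics/w12.png

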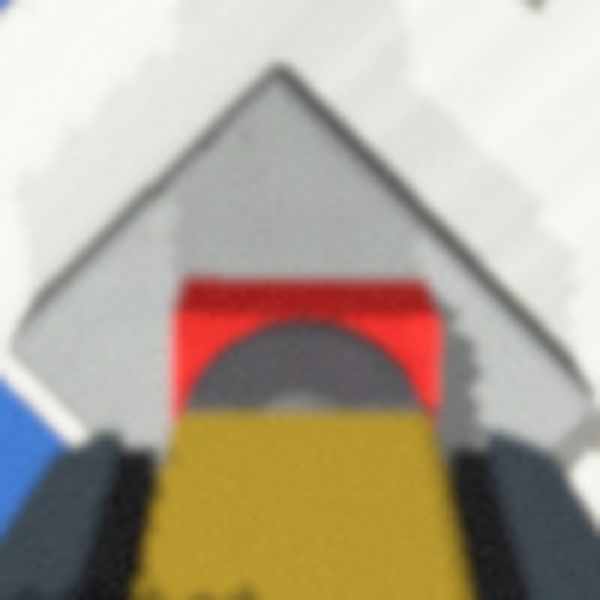

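```bash
python3 - <<'E'
from h import *
def head(pkl=None):
    p,d,c=grab("wrist"); s=observe(); R=np.array(s["orientation"])
    pts=[]
    for x in list(range(302,314))+list(range(328,341)):
        g=p[180:200,x].astype(float)[:,0]
        j=[j for j in range(7,18) if g[j]<195<=g[j+1]]
        if j: j=j[0]; pts.append((x,180+j+(195-g[j])/(g[j+1]-g[j])))
    w=onplane(c,pts,.0625); v=cv2.fitLine(w[:,:2].astype(np.float32),cv2.DIST_HUBER,0,.001,.001).ravel(); a=np.degrees(np.arctan2(v[1],v[0]))
    print("head edge yaw",a, "tool",np.degrees(np.arctan2(R[1,1],R[0,1])),len(pts)); return a
head()
E
```

```text
head edge yaw -59.605404 tool -59.009326301881785 24
```

```bash
python3 - <<'E'
from h import *
c=viewer.calibration("wrist"); s=observe(); R=np.array(s["orientation"]); t=np.degrees(np.arctan2(R[1,1],R[0,1]))
for P in([(303,191.37),(310,191.55),(330,191.88),(338,192.14)],[(303, 191.31), (310, 191.53), (330, 191.8), (338, 192.18)]):
  w=onplane(c,P,.0625);v=np.polyfit(w[:,0],w[:,1],1)[0]; print("start head-tool",np.degrees(np.arctan(v))-t)
band()
E
```

```text
start head-tool -1.2625796285907995
start head-tool -1.3450448783614277
[(303, np.float64(186.01), np.float64(191.44)), (310, np.float64(186.36), np.float64(191.63)), (330, np.float64(186.47), np.float64(192.03)), (338, np.float64(186.54), np.float64(191.71))] arc188 [163.0, 162.0, 162.0, 164.0, 157.0, 128.0, 95.0, 86.0, 89.0, 91.0, 92.0, 92.0]
```

>>> {"method": "arm_command", "body": {"targets": [[0.15,0.05,-0.3,0,0,0,0.2],[0.35,0.1,-0.6,0,0,0,0.2],[0.35,0.1,-0.6,0,0,0,0.2]]}}

```text
t: 16.6
tcp_pos: [0.4591, -0.2108, 0.1107]
orientation: [[0.857, 0.515, 0.002], [0.515, -0.857, -0.0], [0.001, 0.001, -1.0]]
force: [-1.0, 0.3, 8.3]
finger_gap: 0.283
```

```bash
python3 - <<'E'
from h import *
st(); grab("scene"); st()
E
```

```text
t 16.6 tcp [ 459.1 -210.8  110.7] yaw_y -59.0 z [ 1.9e-03 -3.0e-04 -1.0e+00] F [-0.97  0.33  8.33] T [-0.107  0.316 -0.015] gap 0.283 q6 0.58
t 16.65 tcp [ 459.1 -210.8  110.7] yaw_y -59.0 z [ 1.9e-03 -3.0e-04 -1.0e+00] F [-1.52 -0.31  8.32] T [-0.093  0.349 -0.035] gap 0.281 q6 0.58
```

>>> {"method": "arm_command", "body": {"targets": [[0.1,0,-0.4,0,0,0,0.2],[0.2,0,-0.8,0,0,0,0.2],[0.2,0,-0.8,0,0,0,0.2]]}}

```text
t: 16.95
tcp_pos: [0.4592, -0.2107, 0.1112]
orientation: [[0.857, 0.515, 0.001], [0.515, -0.857, -0.0], [0.001, 0.001, -1.0]]
force: [-0.8, -0.6, 6.3]
finger_gap: 0.282
```

```bash
python3 - <<'E'
from h import *
st(); grab("scene"); st()
E
```

```text
t 16.95 tcp [ 459.2 -210.7  111.2] yaw_y -59.0 z [ 1.5e-03 -3.0e-04 -1.0e+00] F [-0.77 -0.57  6.27] T [-0.283  0.304 -0.036] gap 0.282 q6 0.58
t 17.0 tcp [ 459.1 -210.7  111.1] yaw_y -59.0 z [ 1.4e-03 -3.0e-04 -1.0e+00] F [-0.33 -0.31  5.22] T [-0.227  0.309 -0.   ] gap 0.283 q6 0.58
```

>>> {"method": "arm_command", "body": {"targets": [[0.1,0,-0.4,0,0,0,0.2],[0.2,0,-0.8,0,0,0,0.2],[0.2,0,-0.8,0,0,0,0.2]]}}

```text
t: 17.3
tcp_pos: [0.4592, -0.2107, 0.1115]
orientation: [[0.857, 0.515, 0.001], [0.515, -0.857, -0.0], [0.001, 0.001, -1.0]]
force: [0.5, -1.3, 3.9]
finger_gap: 0.281
```

```bash
python3 - <<'E'
from h import *
st(); grab("scene"); st()
E
```

```text
t 17.3 tcp [ 459.2 -210.7  111.5] yaw_y -58.99 z [ 9.e-04 -4.e-04 -1.e+00] F [ 0.54 -1.28  3.9 ] T [-0.372  0.118  0.007] gap 0.281 q6 0.58
t 17.35 tcp [ 459.2 -210.7  111.5] yaw_y -58.99 z [ 9.e-04 -3.e-04 -1.e+00] F [-0.45 -0.86  4.28] T [-0.413  0.052  0.026] gap 0.287 q6 0.58
```

>>> {"method": "arm_command", "body": {"targets": [[-0.2,0.4,0,0,0,0,0.2],[-0.2,0.4,-0.4,0,0,0,0.2],[-0.2,0.4,-0.4,0,0,0,0.2]]}}

```text
t: 17.65
tcp_pos: [0.4591, -0.2108, 0.1117]
orientation: [[0.857, 0.515, 0.001], [0.515, -0.857, 0.0], [0.001, 0.0, -1.0]]
force: [1.2, -0.2, 3.3]
finger_gap: 0.285
```

```bash
python3 - <<'E'
from h import *
st(); grab("scene"); st()
E
```

```text
t 17.65 tcp [ 459.1 -210.8  111.7] yaw_y -59.0 z [ 6.e-04  4.e-04 -1.e+00] F [ 1.2  -0.18  3.29] T [-0.135 -0.131  0.054] gap 0.285 q6 0.58
t 17.7 tcp [ 459.1 -210.8  111.7] yaw_y -59.0 z [ 6.e-04  4.e-04 -1.e+00] F [0.46 0.05 2.5 ] T [-0.08  -0.103 -0.056] gap 0.283 q6 0.58
```

>>> {"method": "arm_command", "body": {"targets": [[0,0,-0.4,0,0,0,0.2],[0,0,-0.8,0,0,0,0.2],[0,0,-0.8,0,0,0,0.2]]}}

```text
t: 18.0
tcp_pos: [0.4586, -0.2108, 0.1122]
orientation: [[0.857, 0.515, -0.001], [0.515, -0.857, 0.0], [-0.0, -0.001, -1.0]]
force: [1.4, -0.4, 1.7]
finger_gap: 0.284
```

```bash
python3 - <<'E'
from h import *
st(); grab("scene"); st()
E
```

```text
t 18.0 tcp [ 458.6 -210.8  112.2] yaw_y -58.98 z [-6.e-04  5.e-04 -1.e+00] F [ 1.39 -0.42  1.7 ] T [-0.15  -0.125 -0.016] gap 0.284 q6 0.58
t 18.05 tcp [ 458.6 -210.8  112.2] yaw_y -58.99 z [-6.e-04  5.e-04 -1.e+00] F [0.57 0.09 1.98] T [-0.123 -0.154 -0.007] gap 0.285 q6 0.58
```

>>> {"method": "arm_command", "body": {"targets": [[0,0,-0.4,0,0,0,0.2],[0,0,-0.8,0,0,0,0.2],[0,0,-0.8,0,0,0,0.2]]}}

```text
t: 18.35
tcp_pos: [0.4582, -0.2108, 0.1129]
orientation: [[0.857, 0.515, -0.001], [0.515, -0.857, 0.001], [-0.001, -0.001, -1.0]]
force: [0.7, -0.8, -1.2]
finger_gap: 0.281
```

```bash
python3 - <<'E'
from h import *
st(); band(); st()
E
```

```text
t 18.35 tcp [ 458.2 -210.8  112.9] yaw_y -58.98 z [-1.4e-03  5.0e-04 -1.0e+00] F [ 0.67 -0.81 -1.18] T [-0.112  0.112 -0.   ] gap 0.281 q6 0.58
[(303, np.float64(184.71), np.float64(190.17)), (310, np.float64(184.7), np.float64(190.19)), (330, np.float64(185.1), np.float64(190.53)), (338, np.float64(185.38), np.float64(190.38))] arc188 [162.0, 164.0, 179.0, 204.0, 200.0, 156.0, 104.0, 87.0, 89.0, 91.0, 91.0, 92.0]
t 18.4 tcp [ 458.3 -210.8  112.9] yaw_y -58.98 z [-1.4e-03  5.0e-04 -1.0e+00] F [ 0.11  1.36 -1.61] T [-0.197  0.108  0.007] gap 0.281 q6 0.58
```

>>> {"method": "arm_command", "body": {"targets": [[0.4,0.2,0,0,0,0,0.2],[0.6,0.4,0,0,0,0,0.2],[0.6,0.4,0,0,0,0,0.2]]}}

```text
t: 18.7
tcp_pos: [0.4594, -0.2109, 0.1132]
orientation: [[0.857, 0.515, -0.001], [0.515, -0.857, 0.0], [-0.0, -0.001, -1.0]]
force: [-0.0, -0.6, -1.9]
finger_gap: 0.283
```

```bash
python3 - <<'E'
from h import *
st(); band(); st()
E
```

```text
t 18.7 tcp [ 459.4 -210.9  113.2] yaw_y -58.99 z [-5.e-04  4.e-04 -1.e+00] F [-0.02 -0.63 -1.91] T [-0.103  0.127 -0.005] gap 0.283 q6 0.58
[(303, np.float64(185.99), np.float64(191.4)), (310, np.float64(186.02), np.float64(191.39)), (330, np.float64(186.36), np.float64(191.7)), (338, np.float64(186.55), np.float64(191.58))] arc188 [161.0, 163.0, 162.0, 162.0, 154.0, 123.0, 91.0, 84.0, 89.0, 91.0, 93.0, 93.0]
t 18.75 tcp [ 459.4 -210.9  113.2] yaw_y -58.99 z [-4.e-04  3.e-04 -1.e+00] F [-1.05  1.05 -2.07] T [-0.127  0.116  0.02 ] gap 0.284 q6 0.58
```

>>> {"method": "arm_command", "body": {"targets": [[0,0,-2,0,0,0,0.2],[0,0,-4,0,0,0,0.2],[0,0,-6,0,0,0,0.2],[0,0,-8,0,0,0,0.2],[0,0,-8,0,0,0,0.2]]}}

```text
t: 19.25
tcp_pos: [0.4596, -0.2111, 0.1216]
orientation: [[0.857, 0.515, 0.0], [0.515, -0.857, -0.0], [0.0, 0.0, -1.0]]
force: [0.2, 0.6, -0.5]
finger_gap: 0.287
```

```bash
python3 - <<'E'
from h import *
st()
E
```

```text
t 19.25 tcp [ 459.6 -211.1  121.6] yaw_y -58.99 z [ 2.e-04 -2.e-04 -1.e+00] F [ 0.2   0.59 -0.48] T [-0.158  0.215  0.019] gap 0.287 q6 0.58
```

>>> {"method": "arm_command", "body": {"targets": [[0,0,-3,0,0,0,0.2],[0,0,-6,0,0,0,0.2],[0,0,-9,0,0,0,0.2],[0,0,-13,0,0,0,0.2],[0,0,-20,0,0,0,0.2],[0,0,-35,0,0,0,0.2],[0,0,-60,0,0,0,0.2],[0,0,-85,0,0,0,0.2],[0,0,-85,0,0,0,0.2]]}}

```text
t: 20.15
tcp_pos: [0.4617, -0.212, 0.2101]
orientation: [[0.857, 0.515, 0.007], [0.515, -0.857, -0.003], [0.005, 0.007, -1.0]]
force: [0.9, -0.4, -1.4]
finger_gap: 0.281
```

```bash
python3 - <<'E'
from h import *
import pickle
st()
for n in ("scene","wrist"):
  p,d,c=grab(n); pickle.dump((p,d,c),open(n+"13.pkl","wb"))
  save(n+"13.png",cv2.resize(p[165:240,190:280] if n=="scene" else p[100:200,270:380],None,fx=6,fy=6,interpolation=cv2.INTER_CUBIC))
E
```

```text
t 20.15 tcp [ 461.7 -212.   210.1] yaw_y -58.99 z [ 0.0075 -0.0035 -1.    ] F [ 0.93 -0.38 -1.45] T [-0.102  0.082 -0.073] gap 0.281 q6 0.58
```

View pics/scene13.png

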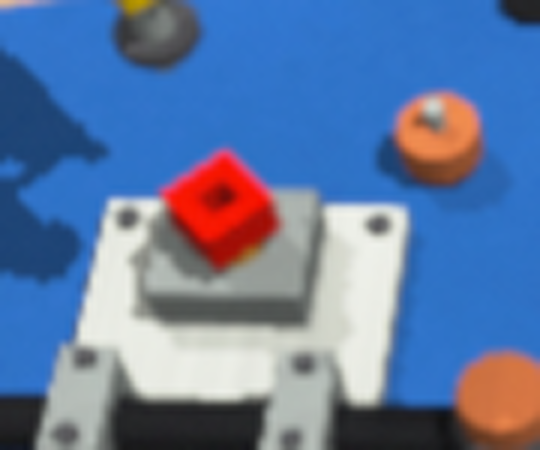

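View pics/wrist13.png

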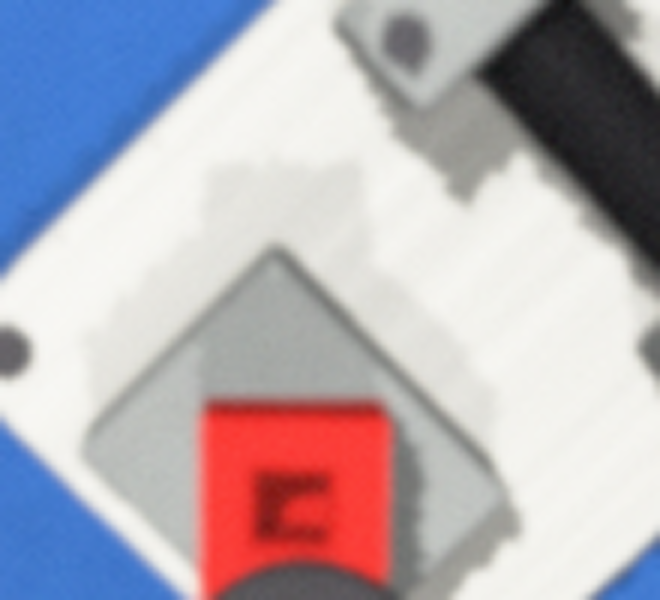

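>>> {"method": "arm_command", "body": {"targets": [[-40,0,0,0,0,0,0.2],[-70,0,0,0,0,0,0.2],[-70,0,0,0,0,0,0.2],[-70,0,0,0,0,0,0.2],[-70,0,0,0,0,0,0.2]]}}

```text
t: 20.75
tcp_pos: [0.3999, -0.2467, 0.2057]
orientation: [[0.857, 0.515, -0.0], [0.515, -0.857, 0.001], [0.0, -0.001, -1.0]]
force: [-0.2, -0.3, -2.4]
finger_gap: 0.281
```

```bash
python3 - <<'E'
from h import *
import pickle
st()
p,d,c=grab("wrist"); pickle.dump((p,d,c),open("wrist14.pkl","wb"))
hs=cv2.cvtColor(p,cv2.COLOR_RGB2HSV)
m=((p[...,0]>200)&(p[...,1]<110)&(p[...,2]<110)).astype(np.uint8)
n,l,stt,ce=cv2.connectedComponentsWithStats(m)
i=1+np.argmax(stt[1:,4]); print(stt[i],ce[i])
x,y,w,h=stt[i,:4]; save("w14.png",cv2.resize(p[y-30:y+h+30,x-30:x+w+30],None,fx=6,fy=6,interpolation=cv2.INTER_CUBIC)); print(x-30,y-30)
mm=cv2.erode((l==i).astype(np.uint8),np.ones((3,3)))>0
vv,uu=np.where(mm&(d>0)); o,r=ray(c,np.c_[uu,vv]); P=o+r*d[vv,uu][:,None]
A=np.c_[P[:,:2]-P[:,:2].mean(0),np.ones(len(P))]; 
for k in range(5):
  s,_,_,_=np.linalg.lstsq(A,P[:,2],rcond=None); res=P[:,2]-A@s; g=abs(res)<2.5*1.48*np.median(abs(res)); A,P=A[g],P[g]
print("plane slopes deg",np.degrees(s[:2]),"z",s[2],"n",len(P),"rms",res.std())
E
```

```text
t 20.75 tcp [ 399.9 -246.7  205.7] yaw_y -58.98 z [-5.e-04  1.e-03 -1.e+00] F [-0.17 -0.26 -2.4 ] T [-0.112  0.118  0.031] gap 0.281 q6 0.45
[304  93  34  34 925] [320.89405405 109.72      ]
274 63
plane slopes deg [0.08269457 0.02687308] z 0.06630766147870595 n 679 rms 0.0006838975790704578
```

View pics/w14.png

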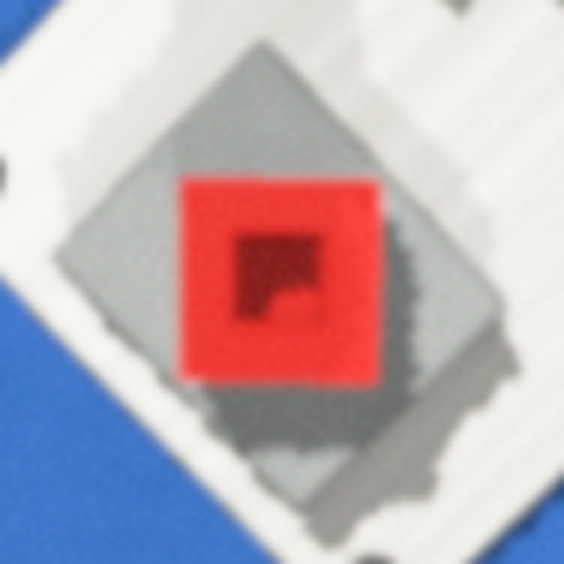

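```bash
python3 - <<'E'
from h import *
import pickle
p,d,c=pickle.load(open("wrist14.pkl","rb"))
m=((p[...,0]>200)&(p[...,1]<110)&(p[...,2]<110)).astype(np.uint8)
n,l,stt,ce=cv2.connectedComponentsWithStats(m); i=1+np.argmax(stt[1:,4])
ct=max(cv2.findContours((l==i).astype(np.uint8),cv2.RETR_EXTERNAL,cv2.CHAIN_APPROX_NONE)[0],key=len).reshape(-1,2)
w=onplane(c,ct,.0645)[:,:2]; print("now",cv2.minAreaRect((w*1000).astype(np.float32)))
for n,z in(("top0",.0645),("scene0",.0645)):
  p,d,c=pickle.load(open(n+".pkl","rb")); 
  m=((p[...,0]>225)&(p[...,1]<90)&(p[...,2]<90)).astype(np.uint8); m[:150]=0; m[310:]=0
  k,l,stt,ce=cv2.connectedComponentsWithStats(m); i=1+np.argmax(stt[1:,4])
  ct=max(cv2.findContours((l==i).astype(np.uint8),cv2.RETR_EXTERNAL,cv2.CHAIN_APPROX_NONE)[0],key=len).reshape(-1,2)
  print(n,stt[i],cv2.minAreaRect((onplane(c,ct,z)[:,:2]*1000).astype(np.float32)))
delta([.5617,.1852,.190],-87.5)
E
```

```text
now ((460.7716369628906, -210.0868682861328), (29.303863525390625, 29.91534996032715), 31.012083053588867)
top0 [424 266  22  23 239] ((462.665283203125, -211.52267456054688), (29.83648109436035, 27.817384719848633), 32.42669677734375)
scene0 [217 192  16  14  83] ((462.04669189453125, -211.05484008789062), (27.50821304321289, 27.643783569335938), 34.09785461425781)
shift mm [ 361.2 -286.6   16.1] turn [-0.   0.  28.6]
```

>>> {"method": "arm_command", "body": {"targets": [[361,-286.5,0,0,0,28.5,0.2],[361,-286.5,0,0,0,28.5,0.2],[361,-286.5,0,0,0,28.5,0.2],[361,-286.5,0,0,0,28.5,0.2],[361,-286.5,0,0,0,28.5,0.2],[361,-286.5,0,0,0,28.5,0.2],[361,-286.5,0,0,0,28.5,0.2],[361,-286.5,0,0,0,28.5,0.2],[361,-286.5,0,0,0,28.5,0.2],[361,-286.5,16,0,0,28.5,0.2],[361,-286.5,30,0,0,28.5,0.2],[361,-286.5,50,0,0,28.5,0.2],[361,-286.5,70,0,0,28.5,0.2],[361,-286.5,80,0,0,28.5,0.2],[361,-286.5,80,0,0,28.5,0.2],[361,-286.5,80,0,0,28.5,0.2]]}}

```text
t: 22.4
tcp_pos: [0.5618, 0.1849, 0.1268]
orientation: [[0.999, 0.044, 0.001], [0.044, -0.999, 0.0], [0.001, -0.0, -1.0]]
force: [-0.5, -0.4, -1.0]
finger_gap: 0.285
```

```bash
python3 - <<'E'
from h import *
import pickle
st()
for n in ("scene","wrist"):
  p,d,c=grab(n); pickle.dump((p,d,c),open(n+"15.pkl","wb"))
  save(n+"15.png",cv2.resize(p[150:250,360:460] if n=="scene" else p[120:240,260:380],None,fx=5,fy=5,interpolation=cv2.INTER_CUBIC))
E
```

```text
t 22.4 tcp [561.8 184.9 126.8] yaw_y -87.47 z [ 8.e-04  4.e-04 -1.e+00] F [-0.5  -0.39 -1.01] T [-0.091  0.15  -0.065] gap 0.285 q6 1.83
```

View pics/scene15.png

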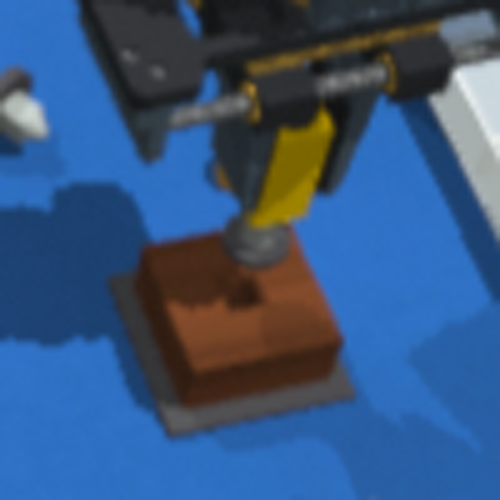

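View pics/wrist15.png

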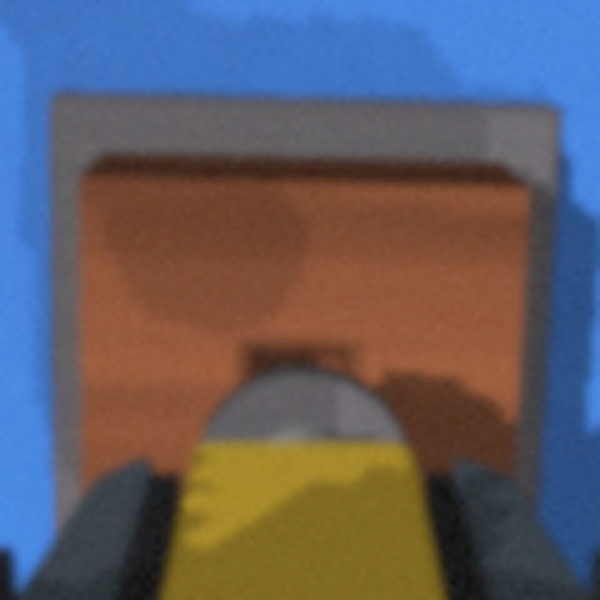

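>>> {"method": "arm_command", "body": {"targets": [[0,0,10,0,0,0,0.2],[0,0,18,0,0,0,0.2],[0,0,23,0,0,0,0.2],[0,0,27,0,0,0,0.2],[0,0,30,0,0,0,0.2],[0,0,30,0,0,0,0.2]]}}

```text
t: 23.1
tcp_pos: [0.5611, 0.1844, 0.0958]
orientation: [[0.999, 0.044, -0.001], [0.044, -0.999, -0.0], [-0.001, 0.0, -1.0]]
force: [-0.5, 0.7, -1.8]
finger_gap: 0.284
```

```bash
python3 - <<'E'
from h import *
st()
E
```

```text
t 23.1 tcp [561.1 184.4  95.8] yaw_y -87.49 z [-9.e-04 -2.e-04 -1.e+00] F [-0.48  0.71 -1.76] T [-0.08   0.187  0.003] gap 0.284 q6 1.82
```

>>> {"method": "arm_command", "body": {"targets": [[0,0,3,0,0,0,0.2],[0,0,5,0,0,0,0.2],[0,0,7,0,0,0,0.2],[0,0,7,0,0,0,0.2]]}}

```text
t: 23.5
tcp_pos: [0.5612, 0.1844, 0.0891]
orientation: [[0.999, 0.044, -0.0], [0.044, -0.999, -0.0], [-0.0, 0.0, -1.0]]
force: [1.0, 0.0, -1.9]
finger_gap: 0.28
```

```bash
python3 - <<'E'
from h import *
st()
E
```

```text
t 23.5 tcp [561.2 184.4  89.1] yaw_y -87.49 z [-4.e-04 -1.e-04 -1.e+00] F [ 0.97  0.   -1.95] T [-0.033  0.205  0.023] gap 0.28 q6 1.82
```

In the hole, about 1 mm above rest. Lower the last bit, then open.

>>> {"method": "arm_command", "body": {"targets": [[0,0,0.6,0,0,0,0.2],[0,0,1.2,0,0,0,0.2],[0,0,1.2,0,0,0,0.2]]}}

```text
t: 23.8
tcp_pos: [0.5613, 0.1845, 0.0882]
orientation: [[0.999, 0.044, 0.0], [0.044, -0.999, 0.0], [0.0, -0.0, -1.0]]
force: [-0.6, 0.7, -1.4]
finger_gap: 0.284
```

```bash
python3 - <<'E'
from h import *
st()
E
```

```text
t 23.8 tcp [561.3 184.5  88.2] yaw_y -87.49 z [ 1.e-04  1.e-04 -1.e+00] F [-0.57  0.74 -1.39] T [-0.048  0.174 -0.066] gap 0.284 q6 1.82
```

>>> {"method": "arm_command", "body": {"targets": [[0,0,0.5,0,0,0,0.2],[0,0,0.5,0,0,0,0.2],[0,0,0.5,0,0,0,0.35],[0,0,0.5,0,0,0,0.5],[0,0,0.5,0,0,0,0.8],[0,0,0.5,0,0,0,1],[0,0,0.5,0,0,0,1],[0,0,0.5,0,0,0,1],[0,0,0.5,0,0,0,1],[0,0,0.5,0,0,0,1],[0,0,0.5,0,0,0,1],[0,0,0.5,0,0,0,1]]}}

```text
t: 25.0
tcp_pos: [0.5613, 0.1845, 0.0877]
orientation: [[0.999, 0.044, -0.0], [0.044, -0.999, 0.0], [-0.0, -0.0, -1.0]]
force: [-0.1, 0.2, -0.3]
finger_gap: 0.998
```

```bash
python3 - <<'E'
from h import *
st()
p,d,c=grab("wrist"); save("w16.png",p)
E
```

```text
t 25.0 tcp [561.3 184.5  87.7] yaw_y -87.49 z [-0.e+00  1.e-04 -1.e+00] F [-0.09  0.16 -0.27] T [-0.112  0.155  0.016] gap 0.998 q6 1.82
```

View pics/w16.png

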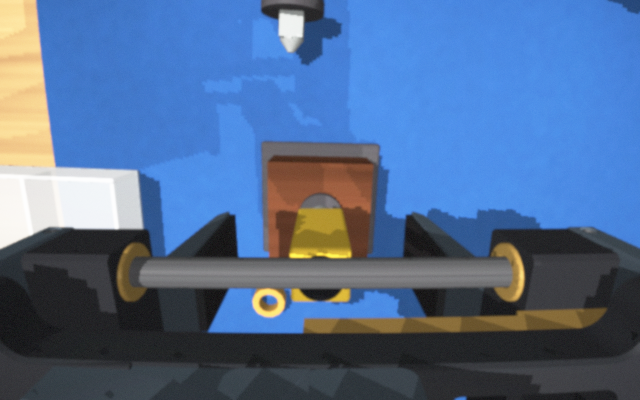

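The driver stands in the hole at (322,250), both fingers well clear. Rise and check everything.

>>> {"method": "arm_command", "body": {"targets": [[0,0,-20,0,0,0,1],[0,0,-50,0,0,0,1],[0,0,-90,0,0,0,1],[0,0,-130,0,0,0,1],[-40,0,-170,0,0,0,1],[-90,0,-190,0,0,0,1],[-140,0,-200,0,0,0,1],[-140,0,-200,0,0,0,1],[-140,0,-200,0,0,0,1],[-140,0,-200,0,0,0,1]]}}

```text
t: 26.05
tcp_pos: [0.4223, 0.1785, 0.2874]
orientation: [[0.999, 0.044, 0.001], [0.044, -0.999, 0.0], [0.001, -0.0, -1.0]]
force: [0.9, -0.4, 0.1]
finger_gap: 0.998
```

```bash
python3 - <<'E'
from h import *
st()
p,d,c=grab("top"); save("top17.png",p); 
p2,d2,c2=grab("scene"); save("scene17.png",p2)
m=((p[...,0]>225)&(p[...,1]<90)&(p[...,2]<90)).astype(np.uint8); m[:150]=0; m[310:]=0
k,l,stt,ce=cv2.connectedComponentsWithStats(m); i=1+np.argmax(stt[1:,4])
ct=max(cv2.findContours((l==i).astype(np.uint8),cv2.RETR_EXTERNAL,cv2.CHAIN_APPROX_NONE)[0],key=len).reshape(-1,2)
print(cv2.minAreaRect((onplane(c,ct,.0645)[:,:2]*1000).astype(np.float32)))
E
```

```text
t 26.05 tcp [422.3 178.5 287.4] yaw_y -87.49 z [ 8.e-04  1.e-04 -1.e+00] F [ 0.93 -0.39  0.14] T [-0.046  0.164  0.013] gap 0.998 q6 1.9
((460.7811584472656, -210.08380126953125), (30.241132736206055, 29.357257843017578), 29.971532821655273)
```

View pics/top17.png

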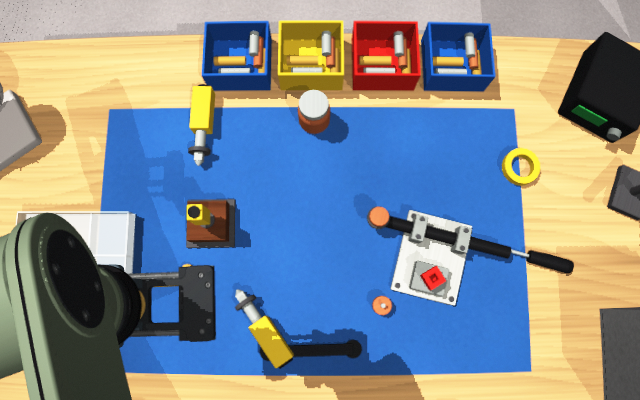

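View pics/scene17.png

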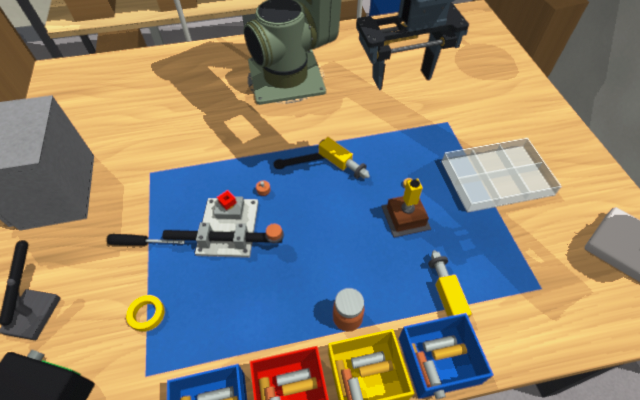

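```bash
python3 -c "
from h import *
print(job_done())"
```

```text
the job is handed in; nothing more can be done
None
```

The bolt is started a quarter turn, and the driver is back in its stand. I handed the job in at about 26 s of the 67 s allowed; no verdict was reported.

**What I did**
- I took the small yellow driver from the stand and set it on the red bolt.
- I turned it anticlockwise with a push of about 5 N. By 12° of turn the push had gone; I went on to 18° and the key slid in freely.
- I pushed the collar flat, up to about 11 N, and eased the side load on the key.
- I turned it about 91° clockwise with a push of 10–11 N on.
- I eased off, drew the key straight out, set the driver back in the stand, let go and moved clear.

**Last checks**
- **Bolt upright:** a plane fitted to the depth of the bolt head showed a tilt of under 0.1° after the driver was out.
- **Bolt turn:** the head edges show a turn of about 90–92° (the views disagree by about 2°).
- **Driver:** it stands upright in its stand in the top and scene views.
- **Gripper and forces:** the gripper is well clear, and the readings between moves never passed about 12 N.

**What disagreed**
- **Bolt before the turn:** the wrist view of the head's side hinted at about 2° of lean. The same shortfall showed in earlier pictures of the leaning bolt, so I took it as a measuring bias. I turned on the collar's flat contact and the low side load, with no direct check of the lean at that moment.
- **Two larger drivers:** these look-alikes stood at the start but were lying down by my first wrist picture, at 1.75 s. The arm passed well above them with its fingers at 0.21 m or more, so I think they fell on their own, but I did not see it happen. I left them where they lie, on the table.

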